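Unload the glass cells from the clamp

TASK

Open the clamp fully by turning its T-handle anticlockwise one whole turn, then pull every glass cell up out of the narrow gap by its stopper and put it in the transport tray (standing or lying), and finally turn the T-handle back to close the empty clamp. Grip the glass cells lightly, and leave the other things on the bench undisturbed.

Things in the scene. Friction and masses are not known exactly. Their poses are not given: they have to be found in the camera images.
- clamp: Bench clamp fixed to the bench, base plate 150 (x) x 200 (y) x 10 mm. Origin: on the bench under the middle of its gap. Two upright dark steel jaws, each 22 mm thick in x, form one narrow gap along y: fixed jaw on the -x side (top 48 mm above the bench), moving jaw on the +x side (top 60 mm). Grey gear housing, 58 mm high, from y = 100 to 200 mm carries the T-handle.
- gap (a point): Middle of the gap's floor, 10 mm above the bench, above the clamp's origin. Shut, the gap is 15.6 mm wide, from x = -7.8 to +7.8 mm. The cells stand on its floor in a row along y, at about y = -69, -23, +23 and +69 mm (any of them may be missing).
- jaw (a joint): How far the moving jaw has backed off along the clamp's +x, in m: 0 shut, about 0.0063 fully open; 1 mm per rad of the T-handle. A lip along its top (underside 56 mm, top 60 mm above the bench) overhangs the cells' glass shoulders by about 2 mm while shut and holds the cells down.
- tbar (a joint): Turn of the T-handle in rad: 0 shut, grows anticlockwise seen from above, stop at 6.6. Starts within 0.4 of shut; stays where it is left (0.06 N m of friction, no spring). At 0 the bar lies along the clamp's x; the bar's heading is the clamp's yaw plus this value. Fully open: past 6.0. Shut: below 0.5.
- tbar_centre (a point): Middle of the T-handle's bar, on its upright turning axis (clamp x = 0, y = 150 mm), at the bar's centre line 108 mm above the bench. A level round steel bar, 12 mm thick, 104 mm long, on an upright stem 16 mm thick; both ends can be gripped from above.
- tray: A loose grey plastic transport tray with a dark liner, 0.7 kg. Origin: centre of its underside. 200 (x) by 170 (y) by 24 mm high, walls and floor 5 mm thick.
- cell1: Glass cell, one rigid 60 g piece, absent if None. Origin: centre of underside; z up. Body 15 (x) x 36 (y) x 44 mm high (z); centred on it a white stopper 10 (x) x 30 (y) x 24 mm high; 68 mm in all, 2.5 mm shoulders in x. Starts standing in the clamp's gap, axes along the clamp's, only the stopper showing above the lip. A grip of over 45 N damages it; 20 to 25 N holds it.
- cell2: Glass cell, one rigid 60 g piece, absent if None. Origin: centre of underside; z up. Body 15 (x) x 36 (y) x 44 mm high (z); centred on it a white stopper 10 (x) x 30 (y) x 24 mm high; 68 mm in all, 2.5 mm shoulders in x. Starts standing in the clamp's gap, axes along the clamp's, only the stopper showing above the lip. A grip of over 45 N damages it; 20 to 25 N holds it.
- cell3: Glass cell, one rigid 60 g piece, absent if None. Origin: centre of underside; z up. Body 15 (x) x 36 (y) x 44 mm high (z); centred on it a white stopper 10 (x) x 30 (y) x 24 mm high; 68 mm in all, 2.5 mm shoulders in x. Starts standing in the clamp's gap, axes along the clamp's, only the stopper showing above the lip. A grip of over 45 N damages it; 20 to 25 N holds it.
- cell4: Glass cell, one rigid 60 g piece, absent if None. Origin: centre of underside; z up. Body 15 (x) x 36 (y) x 44 mm high (z); centred on it a white stopper 10 (x) x 30 (y) x 24 mm high; 68 mm in all, 2.5 mm shoulders in x. Starts standing in the clamp's gap, axes along the clamp's, only the stopper showing above the lip. A grip of over 45 N damages it; 20 to 25 N holds it.
- cell1_mid (a point): The middle of that cell, 34 mm above its underside.
- cell2_mid (a point): The middle of that cell, 34 mm above its underside.
- cell3_mid (a point): The middle of that cell, 34 mm above its underside.
- cell4_mid (a point): The middle of that cell, 34 mm above its underside.
- beaker: A glass beaker, 60 mm across, 75 mm high, between robot and work; origin at its underside. Not to be disturbed.
- buffer: A small white buffer bottle with a blue cap, 48 mm across, 100 mm high; origin at its underside. Not to be disturbed.
- jar: A white jar with a red lid, 60 mm across, 60 mm high; origin at its underside. Not to be disturbed.

How it is judged:
By the outcome, as a careful person would: the job done as asked, in the order asked, and still so for the second after the job is handed in, with the robot touching nothing.
Of cell1, cell2, cell3, cell4 only 2 to 4 are there at a start; the rules pass over those that are not, and their reading is None.
At some moment in a run one of tray may be knocked a few centimetres aside while the robot is not near it.
Once in a run the grip may slacken for a moment while it holds something.
It also fails if it takes over 208 s, if anything falls off the work surface, if the arm or the gripper's body presses on something with over 40 N, if the wrist force passes 120 N, or if a joint passes its speed limit or range.

ROBOT

A 6-joint arm with a two-finger parallel gripper is mounted at the origin on the work surface. World frame = base frame: x ahead of the robot, y to its left, z up, the work surface at z = 0. Lengths are in m, angles in rad, forces in N, time in s.
With the tool pointing down it reaches from about 0.375 to 0.9 m from the base axis. Payload 3.1 kg.
Tool frame: the origin (TCP) lies midway between the tips of the shut fingers; the grasp point (between the pads) lies manip.hold_point_z behind it (manip.hold_point_z is the distance from the TCP to the grasp point, in m); z points along the fingers, y is the direction in which the jaws open and shut (so a half turn about z gives the same grasp; the last joint's range is limited). The gripper opens to 85 mm and grips with 20 to 120 N. Pads are 22 mm wide; open, the fingers measure 114 mm over their backs; the gripper's body (76 mm by 85 mm) begins 54 mm behind the grasp point. The pads swing forward as they close: fully open they stand 13 mm farther back than shut.
Start: joints at [1.006, 0.527, 1.433, -0, 1.181, -0.178], TCP at [0.235, 0.579, 0.231] pointing down, gripper open.
Joint ranges: [-3.08, 3.08], [-0.75, 2.2], [0.22, 2.44], [-1.43, 4.57], [0, 2.65], [-2.85, 2.85]. Speed limits (rad/s): [2.79, 2.79, 3.14, 3.14, 3.14, 3.14].

INTERFACE

Orientations are given as a unit quaternion [x, y, z, w].
In Python, from station import manip, snapshot, workorder, models gives the robot as it stands.
- The arm moves only by the tool jog_arm, never from a script. Its argument "commands" is a list of rows, each a list of 5 numbers: the opening in per cent of the stroke, from 0 (shut) to 100 (fully open), then the shift along the world's x, y, z in cm, then the turn about the world's z in rad. A call has 1 to 8 rows; each row shifts and turns the pose as measured when the row begins; what a row does not reach is not made up. A row lasts 1/12 s, in which the tool goes at most 41.7 mm and 7.16 degrees, less where a joint would pass 70% of its speed; a pose out of reach is approached as far as the arm can. A call with a gripper value outside its range is refused whole. The fingers move at their own pace and stop on an object; "squeeze" is the grip in N (left out, the last holds). Time passes only in rows, so rows that do not move let the fingers close. It gives the time, the measured TCP pose, the force and the opening at its end, in the units of the state.
- manip.sense(): the state, without advancing time (a new reading comes with each control period).
- snapshot(name): name is "side" or "top"; returns a dict with "image" (420x560x3 uint8, red, green, blue), "intrinsics" (3x3 intrinsics, pixels), "extrinsics" (4x4, takes a point from camera to world coordinates). Camera axes: x right, y down, z forward; pixel columns grow to the right and rows downward; lengths in m; the calibration is good to about 2 mm. A picture is of the moment at which its call begins. There is no depth.
- workorder.sign_off(): hands the job in, once; it reports no verdict.
Trained networks look in a picture, given as the dict that the camera call returned (one of the last four; its "shot" number tells which), for a name from the list of things; names that differ only in an ending like _2 or _b are one class to them, and where a whole thing is asked for, a point or a joint stands for the part that bears it (a point fixed in the world has none). Each returns a list of dicts, best first, with "score" (0 to 1); they miss things now and then, are a little off and sometimes report something else, mostly with a low value. They report only what shows in the picture. A call takes as long as a camera call.
- models.find_in(picture, name): "centre" ([x, y, z] in m, in world coordinates, good to about 4 mm: the middle of the surface that is visible of it).
- models.pinpoint(picture, name): "centre" ([x, y, z] in m, in world coordinates, good to about 4 mm: a listed point, or the origin of a listed thing).
The state is a dict: "t": time; "q": joint angles; "qd": joint speeds; "tau": joint torques, N m; "tcp_pos": TCP position; "tool_rot": TCP orientation; "force": force on the tool from outside, world axes, zero at the start; "ft_torque": the same for the moment, N m; "finger_gap": opening from 0.0 (shut) to 1.0 (fully open).
Only numpy, scipy, OpenCV 4.12 (cv2) and the standard library are available. Lean on these libraries where they do the work, as an engineer would, in place of code of your own. Each camera call takes 0.05 s, during which the arm holds its last target. There are 200 camera calls.

## Working session

There is one attempt and no reset: what is moved stays moved. The work goes in short steps, Python scripts to look and compute and a tool call to move; the robot and the scene stay as the last step left them, time stands still between calls to the robot, and variables do not carry over. Pictures are saved under pics/ and viewed, about 12 in all and at most 16, crops included, and the job is handed in when it is done.

Besides the shell and the picture viewer there is one more tool, called after "Call:" as name(argument=value, ...) on one line, values as JSON. jog_arm: Moves the arm, as the interface text tells. Its arguments: {"type":"object","properties":{"commands":{"type":"array","items":{"type":"array","items":{"type":"number"}}},"squeeze":{"type":"number"}},"required":["commands"]}

```bash
mkdir -p pics; ls; cat > h.py <<'E'
import numpy as np, cv2
from station import manip, snapshot, workorder, models
def save(s,n): cv2.imwrite('pics/'+n,cv2.cvtColor(s['image'],cv2.COLOR_RGB2BGR))
def proj(s,p):
    T=np.linalg.inv(s['extrinsics']); c=T[:3,:3]@np.asarray(p)+T[:3,3]; u=s['intrinsics']@c; return u[:2]/u[2]
def ray(s,uv):
    d=np.linalg.inv(s['intrinsics'])@[uv[0],uv[1],1]; E=s['extrinsics']; return E[:3,3],E[:3,:3]@d
def atz(s,uv,z):
    o,d=ray(s,uv); return o+d*(z-o[2])/d[2]
def tri(s1,a,s2,b):
    o1,d1=ray(s1,a);o2,d2=ray(s2,b)
    A=np.stack([d1,-d2],1);k=np.linalg.lstsq(A,o2-o1,rcond=None)[0]
    p=o1+d1*k[0];q=o2+d2*k[1];return (p+q)/2,np.linalg.norm(p-q)
E
python3 - <<'E'
from h import *
np.set_printoptions(precision=4,suppress=True)
print(manip.hold_point_z, manip.sense())
for v in ['top','side']:
    s=snapshot(v); save(s,v+'0.png'); print(v,s['extrinsics'],s['intrinsics'][0],s['shot'])
    for n in ['clamp','gap','tbar_centre','tray','cell1','cell1_mid','cell2_mid','cell3_mid','cell4_mid','beaker','buffer','jar']:
        r=models.pinpoint(s,n); print(n,[(np.round(a['centre'],4).tolist(),round(a['score'],2)) for a in r[:5]])
E
```

```text
pics
0.0187 {'t': 0.0, 'q': array([ 1.0065,  0.5285,  1.4339,  0.    ,  1.1814, -0.1785]), 'qd': array([-0.0001,  0.0001, -0.0009, -0.0012, -0.0002, -0.0017]), 'tau': array([  0.0008, -44.2354, -17.8026,  -0.0003,   0.0085,   0.    ]), 'tcp_pos': array([0.2348, 0.5785, 0.2303]), 'tool_rot': array([ 0.1917,  0.9814, -0.001 , -0.0004]), 'force': array([-0.1078,  0.2784, -0.235 ]), 'ft_torque': array([-0.0317, -0.0615, -0.0086]), 'finger_gap': 0.9944283251950807}
top [[-0.0215 -0.9897  0.1415  0.4145]
 [-0.9996  0.0185 -0.0224  0.1013]
 [ 0.0196 -0.1419 -0.9897  1.1439]
 [ 0.      0.      0.      1.    ]] [454.3558   0.     281.2245] 1
clamp [([0.4991, 0.165, -0.0002], 0.87)]
gap [([0.4972, 0.1652, 0.0077], 0.92)]
tbar_centre [([0.5278, 0.3161, 0.1062], 0.7)]
tray [([0.5441, -0.2862, 0.0006], 0.76)]
cell1 [([0.5009, 0.185, 0.0106], 0.68), ([0.5135, 0.2366, 0.0077], 0.57), ([0.4948, 0.1435, 0.0102], 0.48)]
cell1_mid [([0.4929, 0.141, 0.0443], 0.69), ([0.5048, 0.1896, 0.0443], 0.46)]
cell2_mid [([0.4924, 0.1639, 0.0107], 0.74), ([0.4917, 0.1423, 0.0423], 0.56)]
cell3_mid [([0.505, 0.1883,
[... 377 characters left out ...]
.      0.      1.    ]] [421.2332   0.     276.4657] 2
clamp [([0.5004, 0.1676, 0.0014], 0.82)]
gap [([0.5008, 0.1648, 0.0109], 0.9)]
tbar_centre [([0.5286, 0.314, 0.1086], 0.69)]
tray [([0.5438, -0.2819, 0.0006], 0.75), ([0.5263, 0.3152, 0.1102], 0.67)]
cell1 [([0.4919, 0.1467, 0.0097], 0.68), ([0.5012, 0.1863, 0.0112], 0.58), ([0.515, 0.2297, 0.0099], 0.44)]
cell1_mid []
cell2_mid [([0.4933, 0.1448, 0.0423], 0.54)]
cell3_mid [([0.5004, 0.1852, 0.0444], 0.6)]
cell4_mid [([0.5122, 0.2328, 0.0433], 0.64), ([0.492, 0.1443, 0.044], 0.22)]
beaker [([0.3664, -0.0514, 0.0061], 0.67)]
buffer [([0.7491, 0.0232, -0.0032], 0.78)]
jar [([0.6618, 0.4483, 0.0014], 0.85), ([0.5033, 0.1885, 0.0117], 0.53)]
```

```bash
python3 - <<'E'
import cv2
a=cv2.imread('pics/top0.png');b=cv2.imread('pics/side0.png')
cv2.imwrite('pics/side0c.png',cv2.resize(b[100:350,120:420],(800,667))[:600])
E
```

```text
(no output)
```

View pics/top0.png

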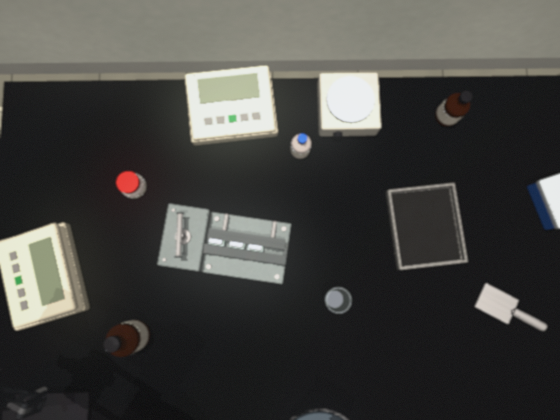

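View pics/side0.png

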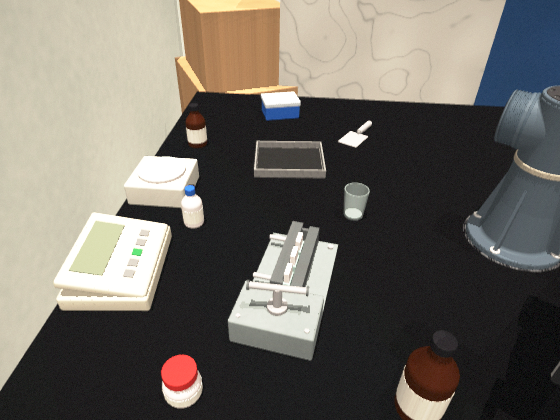

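```bash
python3 - <<'E'
import cv2,numpy as np
a=cv2.imread('pics/top0.png');b=cv2.imread('pics/side0.png')
A=cv2.resize(a[195:290,150:300],None,fx=5,fy=5,interpolation=cv2.INTER_CUBIC)
cv2.imwrite('pics/topc.png',A)
B=cv2.resize(b[215:360,225:345],None,fx=4,fy=4,interpolation=cv2.INTER_CUBIC)
cv2.imwrite('pics/sidec.png',B)
E
```

```text
(no output)
```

View pics/topc.png

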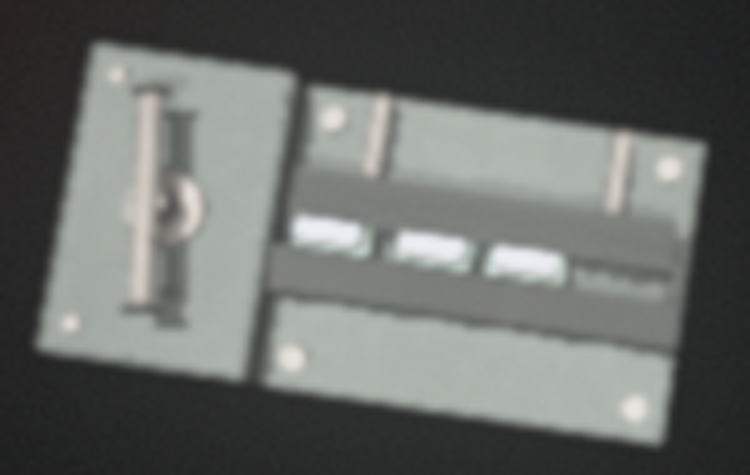

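View pics/sidec.png

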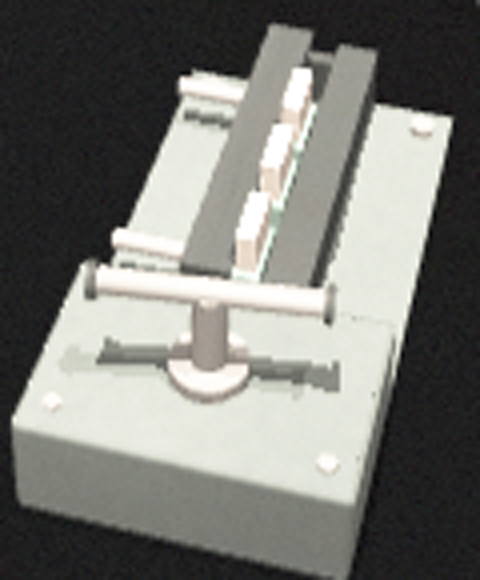

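```bash
cat > m.py <<'E'
from h import *
np.set_printoptions(precision=4,suppress=True)
t=snapshot('top');s=snapshot('side')
T=lambda x,y:(150+x/5,195+y/5); S=lambda x,y:(225+x/4,215+y/4)
for n,a,b in [('bar+',T(152,92),S(90,281)),('bar-',T(138,308),S(331,303))]:
    print(n,*tri(t,a,s,b))
a,b=atz(t,T(152,92),.108),atz(t,T(138,308),.108);print('bar top view',a,b,(a+b)/2,np.arctan2(*(a-b)[1::-1]),np.linalg.norm(a-b))
a,b=atz(s,S(90,281),.108),atz(s,S(331,303),.108);print('bar side view',a,b,(a+b)/2,np.arctan2(*(a-b)[1::-1]),np.linalg.norm(a-b))
for c,z in [(((310,85),(706,142)),.01),(((262,385),(663,443)),.01),(((93,43),(296,73)),.058),(((37,348),(247,381)),.058)]:
    p,q=[atz(t,T(*k),z) for k in c];d=p-q;print('edge',p,q,'yaw',np.arctan2(-d[0],d[1]))
p,q=[atz(t,T(*k),.01) for k in((706,142),(663,443))];print('right yaw',np.arctan2(*(p-q)[1::-1]),(p+q)/2)
p,q=[atz(t,T(*k),.058) for k in((93,43),(37,348))];print('left yaw',np.arctan2(*(p-q)[1::-1]),(p+q)/2)
for k,j in [((330,230),(256,208)),((433,245),(279,140)),((527,260),(298,80))]:
    print('cell',atz(t,T(*k),.078),atz(s,S(*j),.078),*tri(t,T(*k),s,S(*j)))
E
python3 m.py
```

```text
bar+ [0.5734 0.3102 0.103 ] 0.0020978890408856095
bar- [0.4727 0.3148 0.1066] 0.00042174827630057406
bar top view [0.5716 0.3091 0.108 ] [0.4728 0.3145 0.108 ] [0.5222 0.3118 0.108 ] -0.053955310892810394 0.09893488394030867
bar side view [0.5737 0.3146 0.108 ] [0.4725 0.3161 0.108 ] [0.5231 0.3154 0.108 ] -0.014568729127886424 0.10116015730155256
edge [0.5886 0.2497 0.01  ] [0.5559 0.0509 0.01  ] yaw -0.16308798702768088
edge [0.4392 0.2733 0.01  ] [0.4066 0.0759 0.01  ] yaw -0.16365551092567032
edge [0.6036 0.3478 0.058 ] [0.5872 0.2501 0.058 ] yaw -0.16688837604449955
edge [0.4577 0.3721 0.058 ] [0.4401 0.2731 0.058 ] yaw -0.17574671668398234
right yaw -0.16539860167832077 [0.4812 0.0634 0.01  ]
left yaw -0.16560851327122728 [0.5307 0.3599 0.058 ]
cell [0.5092 0.2314 0.078 ] [0.5086 0.2334 0.078 ] [0.509  0.2316 0.0763] 0.0006482683995811609
cell [0.5012 0.1832 0.078 ] [0.5008 0.1853 0.078 ] [0.5011 0.1834 0.0763] 0.0005188004461449324
cell [0.4933 0.1393 0.078 ] [0.4938 0.139  0.078 ] [0.4935 0.1393 0.0782] 0.0005777620458207755
```

Call:
jog_arm(commands=[[60,1.8,-1.67,0,-0.12],[60,1.8,-1.67,0,-0.12],[60,1.8,-1.67,0,-0.12],[60,1.8,-1.67,0,-0.12],[60,1.8,-1.67,0,-0.12],[60,1.8,-1.67,0,-0.12],[60,1.8,-1.67,0,-0.12],[60,1.8,-1.67,0,-0.12]], squeeze=60)

```text
t: 2.07
tcp_pos: [0.3798, 0.4438, 0.2317]
tool_rot: [0.636, 0.772, 0.002, -0.0]
force: [0.4, 2.2, 0.1]
finger_gap: 0.6
```

Call:
jog_arm(commands=[[60,1.8,-1.67,0,-0.12],[60,1.8,-1.67,0,-0.12],[60,1.8,-1.67,0,-0.12],[60,1.8,-1.67,0,-0.12],[60,1.8,-1.67,0,-0.12],[60,1.8,-1.67,0,-0.12],[60,1.8,-1.67,0,-0.12],[60,1.8,-1.67,0,-0.12]])

```text
t: 2.73
tcp_pos: [0.5307, 0.3028, 0.2326]
tool_rot: [0.928, 0.373, 0.003, 0.001]
force: [0.0, 0.2, 0.4]
finger_gap: 0.604
```

Call:
jog_arm(commands=[[60,0,0,0,-0.12],[60,0,0,0,-0.12],[60,0,0,0,-0.12],[60,0,0,0,-0.12],[60,0,0,0,-0.12],[60,0,0,0,-0.12]])

```text
t: 3.23
tcp_pos: [0.5376, 0.2966, 0.2325]
tool_rot: [1.0, 0.007, 0.003, 0.003]
force: [-0.4, 0.3, 0.4]
finger_gap: 0.599
```

Call:
jog_arm(commands=[[60,1.0,1.45,-1,-0.05],[60,0,0,-2,0],[60,0,0,-2,0],[60,0,0,-1.5,0],[60,0,0,0,0],[60,0,0,0,0]])

```text
t: 3.73
tcp_pos: [0.5499, 0.3121, 0.1674]
tool_rot: [1.0, -0.022, 0.006, 0.002]
force: [-0.1, -0.2, 0.2]
finger_gap: 0.602
```

```bash
cat > st.py <<'E'
from h import *
s=manip.sense();x,y=s['tool_rot'][:2]
print('t%.2f'%s['t'],np.round(s['tcp_pos'],4),'hd %.3f'%(2*np.arctan2(y,x)-np.pi/2),'q6 %.2f'%s['q'][5],'F',np.round(s['force'],1),np.round(s['ft_torque'],2),'gap %.3f'%s['finger_gap'])
E
python3 st.py
```

```text
t3.73 [0.5499 0.3121 0.1674] hd -1.615 q6 1.96 F [-0.1 -0.2  0.2] [ 0.04  0.04 -0.01] gap 0.602
```

Call:
jog_arm(commands=[[60,-0.2,-0.1,-2,0],[60,0,0,-2,0],[60,0,0,-2,0],[60,0,0,-1.7,0],[60,0,0,0,0]])

```text
t: 4.15
tcp_pos: [0.5525, 0.3127, 0.0951]
tool_rot: [1.0, -0.022, 0.012, 0.0]
force: [0.0, 0.2, -0.6]
finger_gap: 0.597
```

Call:
jog_arm(commands=[[0,0,0,0,0],[0,0,0,0,0],[0,0,0,0,0],[0,0,0,0,0],[0,0,0,0,0],[0,0,0,0,0]], squeeze=30)

```text
t: 4.65
tcp_pos: [0.5547, 0.3128, 0.0989]
tool_rot: [1.0, -0.022, 0.015, -0.0]
force: [0.2, -0.4, -5.0]
finger_gap: 0.122
```

```bash
python3 st.py; python3 - <<'E'
from h import *
s=snapshot('side'); B=cv2.resize(s['image'][190:340,200:360],None,fx=4,fy=4)
cv2.imwrite('pics/grip.png',B[:,:,::-1])
E
```

```text
t4.65 [0.5547 0.3128 0.0989] hd -1.615 q6 1.97 F [ 0.2 -0.4 -5. ] [ 0.07 -0.02  0.06] gap 0.122
```

View pics/grip.png

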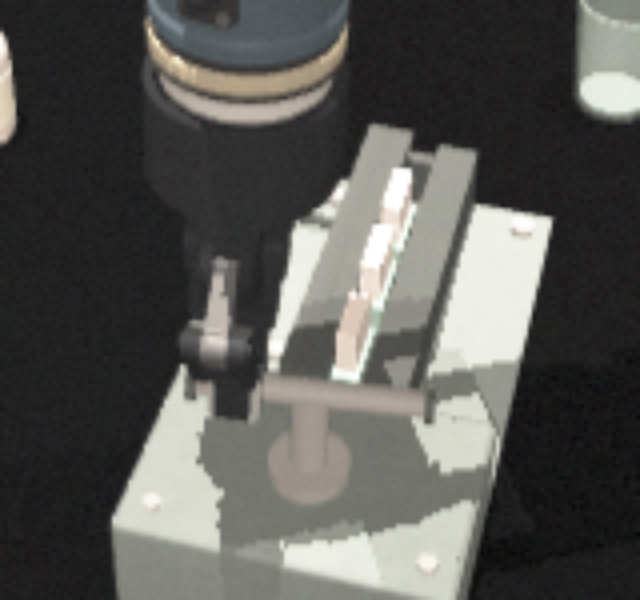

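```bash
cat > arc.py <<'E'
import sys
from h import *
C=np.array([.5225,.312]); R=.0315
n,d=int(sys.argv[1]),float(sys.argv[2]); off=float(sys.argv[3]) if len(sys.argv)>3 else 0
s=manip.sense();p=s['tcp_pos'];x,y=s['tool_rot'][:2];hd=2*np.arctan2(y,x)-np.pi/2
v=p[:2]-C;ph0=np.arctan2(v[1],v[0])
print('t%.2f'%s['t'],np.round(p,4),'R %.4f'%np.hypot(*v),'phi %.3f'%ph0,'hd %.3f'%hd,'hd+pi/2-phi %.3f'%((hd+np.pi/2-ph0+1.57)%np.pi-1.57),'q6 %.2f'%s['q'][5],'F',np.round(s['force'],1),'gap %.3f'%s['finger_gap'])
prev=p[:2]
for k in range(1,n+1):
    a=ph0+k*d; q=C+R*np.array([np.cos(a),np.sin(a)]); dd=(q-prev)*100; prev=q; print('%.2f %.2f'%tuple(dd),end=' | ')
print()
E
python3 arc.py 8 0.11
```

```text
t4.70 [0.5547 0.3128 0.099 ] R 0.0322 phi 0.024 hd -1.615 hd+pi/2-phi -0.068 q6 1.97 F [ 0.6 -0.1 -5.7] gap 0.123
-0.10 0.34 | -0.06 0.34 | -0.10 0.33 | -0.14 0.32 | -0.17 0.30 | -0.20 0.28 | -0.23 0.26 | -0.26 0.23 |
```

Call:
jog_arm(commands=[[0,-0.05,0.34,-0.05,0.11],[0,-0.07,0.34,-0.05,0.11],[0,-0.1,0.33,-0.05,0.11],[0,-0.14,0.32,-0.05,0.11],[0,-0.17,0.3,-0.05,0.11],[0,-0.2,0.28,-0.05,0.11],[0,-0.23,0.26,-0.05,0.11],[0,-0.26,0.23,-0.05,0.11]], squeeze=35)

```text
t: 5.37
tcp_pos: [0.5435, 0.3376, 0.0989]
tool_rot: [0.906, 0.422, 0.014, -0.008]
force: [0.5, -1.3, -2.2]
finger_gap: 0.125
```

```bash
python3 arc.py 8 0.11
```

```text
t5.37 [0.5435 0.3376 0.0989] R 0.0331 phi 0.882 hd -0.698 hd+pi/2-phi -0.010 q6 1.06 F [ 0.5 -1.3 -2.2] gap 0.125
-0.38 0.08 | -0.30 0.17 | -0.32 0.14 | -0.33 0.10 | -0.34 0.07 | -0.35 0.03 | -0.35 -0.01 | -0.34 -0.05 |
```

Call:
jog_arm(commands=[[0,-0.33,0.17,-0.05,0.11],[0,-0.3,0.17,-0.05,0.11],[0,-0.32,0.14,-0.05,0.11],[0,-0.33,0.1,-0.05,0.11],[0,-0.34,0.07,-0.05,0.11],[0,-0.35,0.03,-0.05,0.11],[0,-0.35,-0.01,-0.05,0.11],[0,-0.34,-0.05,-0.05,0.11]])

```text
t: 6.03
tcp_pos: [0.5167, 0.3439, 0.0989]
tool_rot: [0.623, 0.782, 0.01, -0.013]
force: [0.1, -1.0, -2.2]
finger_gap: 0.123
```

Call:
jog_arm(commands=[[0,-0.34,-0.09,-0.05,0.11],[0,-0.32,-0.12,-0.05,0.11],[0,-0.31,-0.16,-0.05,0.11],[0,-0.29,-0.19,-0.05,0.11],[0,-0.27,-0.22,-0.05,0.11],[0,-0.24,-0.25,-0.05,0.11],[0,-0.21,-0.27,-0.05,0.11],[0,-0.18,-0.3,-0.05,0.11]])

```text
t: 6.7
tcp_pos: [0.4954, 0.3263, 0.0989]
tool_rot: [0.21, 0.978, 0.004, -0.014]
force: [1.2, -0.9, -3.0]
finger_gap: 0.119
```

```bash
python3 arc.py 16 0.11
```

```text
t6.70 [0.4954 0.3263 0.0989] R 0.0306 phi 2.656 hd 1.148 hd+pi/2-phi 0.063 q6 -0.78 F [ 1.2 -0.9 -3. ] gap 0.119
-0.22 -0.27 | -0.11 -0.33 | -0.07 -0.34 | -0.03 -0.34 | 0.00 -0.35 | 0.04 -0.34 | 0.08 -0.34 | 0.12 -0.33 | 0.15 -0.31 | 0.18 -0.29 | 0.21 -0.27 | 0.24 -0.25 | 0.27 -0.22 | 0.29 -0.19 | 0.31 -0.15 | 0.33 -0.12 |
```

Call:
jog_arm(commands=[[0,-0.2,-0.28,-0.05,0.11],[0,-0.11,-0.33,-0.05,0.11],[0,-0.07,-0.34,-0.05,0.11],[0,-0.03,-0.34,-0.05,0.11],[0,0,-0.35,-0.05,0.11],[0,0.04,-0.34,-0.05,0.11],[0,0.08,-0.34,-0.05,0.11],[0,0.12,-0.33,-0.05,0.11]])

```text
t: 7.37
tcp_pos: [0.4966, 0.2988, 0.0989]
tool_rot: [-0.247, 0.969, -0.001, -0.011]
force: [0.8, 0.0, -3.6]
finger_gap: 0.122
```

Call:
jog_arm(commands=[[0,0.15,-0.31,-0.05,0.11],[0,0.18,-0.29,-0.05,0.11],[0,0.21,-0.27,-0.05,0.11],[0,0.24,-0.25,-0.05,0.11],[0,0.27,-0.22,-0.05,0.11],[0,0.29,-0.19,-0.05,0.11],[0,0.31,-0.15,-0.05,0.11],[0,0.33,-0.12,-0.05,0.11]])

```text
t: 8.03
tcp_pos: [0.5192, 0.2831, 0.0989]
tool_rot: [-0.651, 0.759, -0.003, -0.005]
force: [0.3, 1.6, -2.5]
finger_gap: 0.125
```

```bash
python3 arc.py 8 0.11
```

```text
t8.03 [0.5192 0.2831 0.0989] R 0.0291 phi -1.684 hd 2.989 hd+pi/2-phi -0.039 q6 -2.67 F [ 0.3  1.6 -2.5] gap 0.125
0.32 -0.26 | 0.35 0.02 | 0.34 0.06 | 0.33 0.09 | 0.32 0.13 | 0.31 0.16 | 0.29 0.20 | 0.26 0.23 |
```

Call:
jog_arm(commands=[[60,0,0,0,0],[60,0,0,0,0],[60,0,0,0,0],[60,0,0,1,0],[60,0,0,2,0],[60,0,0,2,0],[60,0,0,0,-0.07],[60,0,0,0,-0.12]])

```text
t: 8.7
tcp_pos: [0.5211, 0.2846, 0.1575]
tool_rot: [-0.57, 0.822, -0.004, -0.001]
force: [0.2, -0.1, -0.9]
finger_gap: 0.598
```

Call:
jog_arm(commands=[[60,0,0,0,-0.12],[60,0,0,0,-0.12],[60,0,0,0,-0.12],[60,0,0,0,-0.12],[60,0,0,0,-0.12],[60,0,0,0,-0.12],[60,0,0,0,-0.12],[60,0,0,0,-0.12]])

```text
t: 9.37
tcp_pos: [0.5235, 0.2867, 0.17]
tool_rot: [-0.105, 0.994, -0.005, 0.004]
force: [0.0, 0.5, 0.1]
finger_gap: 0.598
```

Call:
jog_arm(commands=[[60,0,0,0,-0.12],[60,0,0,0,-0.12],[60,0,0,0,-0.12],[60,0,0,0,-0.12],[60,0,0,0,-0.12],[60,0,0,0,-0.12],[60,0,0,0,-0.12],[60,0,0,0,-0.12]])

```text
t: 10.03
tcp_pos: [0.5245, 0.2883, 0.1807]
tool_rot: [0.385, 0.923, -0.004, 0.007]
force: [0.1, 0.8, 0.2]
finger_gap: 0.6
```

Call:
jog_arm(commands=[[60,0,0,0,-0.12],[60,0,0,0,-0.12],[60,0,0,0,-0.12],[60,0,0,0,-0.12],[60,0,0,0,-0.12],[60,0,0,0,-0.12]])

```text
t: 10.53
tcp_pos: [0.525, 0.2894, 0.1886]
tool_rot: [0.696, 0.718, -0.004, 0.007]
force: [-0.3, 0.4, -0.2]
finger_gap: 0.602
```

```bash
python3 arc.py 8 0.11
```

```text
t10.53 [0.525  0.2894 0.1886] R 0.0227 phi -1.459 hd 0.031 hd+pi/2-phi -0.081 q6 0.30 F [-0.3  0.4 -0.2] gap 0.602
0.44 -0.82 | 0.33 0.09 | 0.32 0.13 | 0.30 0.17 | 0.28 0.20 | 0.26 0.23 | 0.23 0.25 | 0.21 0.28 |
```

Call:
jog_arm(commands=[[60,-0.65,-0.84,-1,-0.09],[60,0,0,-2,-0.09],[60,0,0,-2,0],[60,0,0,-2,0],[60,0,0,-2,0],[60,0,0,-0.9,0],[60,0,0,-0.15,0]])

```text
t: 11.12
tcp_pos: [0.5225, 0.2831, 0.0961]
tool_rot: [0.765, 0.644, 0.004, 0.011]
force: [0.2, -0.1, 0.3]
finger_gap: 0.601
```

```bash
python3 arc.py 8 0.11
```

```text
t11.12 [0.5225 0.2831 0.0961] R 0.0289 phi -1.572 hd -0.172 hd+pi/2-phi -0.170 q6 0.50 F [ 0.2 -0.1  0.3] gap 0.601
0.35 -0.24 | 0.34 0.06 | 0.33 0.09 | 0.32 0.13 | 0.31 0.16 | 0.29 0.20 | 0.26 0.23 | 0.24 0.25 |
```

Call:
jog_arm(commands=[[60,-0.4,-0.1,-0.13,0],[20,0,0,-0.1,0],[0,0,0,-0.1,0],[0,0,0,-0.1,0],[0,0,0,-0.1,0],[0,0,0,-0.1,0],[0,0,0,-0.1,0]])

```text
t: 11.7
tcp_pos: [0.5196, 0.2829, 0.0951]
tool_rot: [0.765, 0.644, 0.007, 0.012]
force: [-2.0, -0.8, 6.3]
finger_gap: 0.124
```

```bash
python3 arc.py 14 0.11
```

```text
t11.70 [0.5196 0.2829 0.0951] R 0.0292 phi -1.671 hd -0.171 hd+pi/2-phi -0.071 q6 0.51 F [-2.  -0.8  6.3] gap 0.124
0.32 -0.24 | 0.35 0.02 | 0.34 0.06 | 0.33 0.10 | 0.32 0.13 | 0.30 0.17 | 0.28 0.20 | 0.26 0.23 | 0.23 0.26 | 0.20 0.28 | 0.17 0.30 | 0.14 0.32 | 0.10 0.33 | 0.06 0.34 |
```

Call:
jog_arm(commands=[[0,0.34,-0.05,-0.05,0.11],[0,0.35,0.02,-0.05,0.11],[0,0.34,0.06,-0.05,0.11],[0,0.33,0.1,-0.05,0.11],[0,0.32,0.13,-0.05,0.11],[0,0.3,0.17,-0.05,0.11],[0,0.28,0.2,-0.05,0.11],[0,0.26,0.23,-0.05,0.11]])

```text
t: 12.37
tcp_pos: [0.5453, 0.2914, 0.0951]
tool_rot: [0.401, 0.916, 0.013, 0.008]
force: [-1.4, 0.6, 3.0]
finger_gap: 0.127
```

Call:
jog_arm(commands=[[0,0.23,0.26,-0.05,0.11],[0,0.2,0.28,-0.05,0.11],[0,0.17,0.3,-0.05,0.11],[0,0.14,0.32,-0.05,0.11],[0,0.1,0.33,-0.05,0.11],[0,0.06,0.34,-0.05,0.11],[0,0,0,-0.05,0]])

```text
t: 12.95
tcp_pos: [0.5546, 0.3106, 0.0951]
tool_rot: [0.066, 0.998, 0.015, 0.003]
force: [-1.4, -1.6, 3.7]
finger_gap: 0.118
```

```bash
python3 arc.py 8 0.11; python3 - <<'E'
from h import *
s=snapshot('side'); B=cv2.resize(s['image'][190:340,200:360],None,fx=4,fy=4)
cv2.imwrite('pics/grip2.png',B[:,:,::-1])
E
```

```text
t12.95 [0.5546 0.3106 0.0951] R 0.0321 phi -0.045 hd 1.440 hd+pi/2-phi -0.086 q6 -1.14 F [-1.4 -1.6  3.7] gap 0.118
-0.07 0.35 | -0.04 0.34 | -0.08 0.34 | -0.12 0.33 | -0.15 0.31 | -0.18 0.29 | -0.22 0.27 | -0.24 0.25 |
```

View pics/grip2.png

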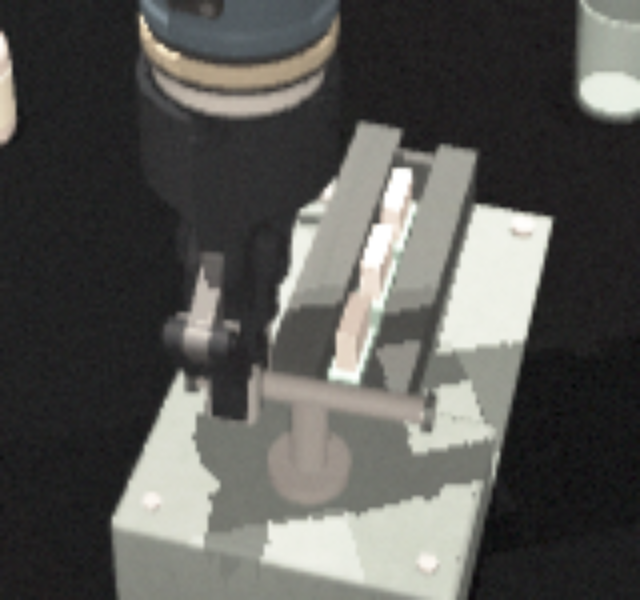

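Call:
jog_arm(commands=[[40,0,0,-0.05,0],[40,0,0,-0.1,0],[40,0,0,-0.1,0],[40,0,0,1.5,0],[40,0,0,2.5,0],[40,0,0,2,0],[40,0,0,1,-0.12],[40,-0.47,-1.32,0,-0.12]], squeeze=22)

```text
t: 13.67
tcp_pos: [0.5512, 0.2975, 0.1613]
tool_rot: [0.197, 0.98, 0.016, 0.005]
force: [-0.8, 0.6, 1.0]
finger_gap: 0.401
```

Call:
jog_arm(commands=[[40,-0.5,-1.4,-0.1,-0.12],[40,-0.5,-1.4,-0.1,-0.12],[40,-0.5,-1.4,-0.1,-0.12],[40,-0.5,-1.4,-0.1,-0.12],[40,-0.5,-1.4,-0.1,-0.12],[40,-0.5,-1.4,-0.1,-0.12],[40,-0.5,-1.4,-0.1,-0.12],[40,-0.5,-1.4,-0.1,-0.12]])

```text
t: 14.33
tcp_pos: [0.512, 0.1813, 0.1533]
tool_rot: [0.643, 0.765, 0.013, 0.016]
force: [-0.6, 0.2, -0.2]
finger_gap: 0.402
```

Call:
jog_arm(commands=[[40,-0.5,-1.4,-0.1,-0.12],[40,-0.5,-1.4,-0.1,-0.12],[40,-0.5,-1.4,-0.1,-0.12],[40,0,0,-0.1,0]])

```text
t: 14.67
tcp_pos: [0.4954, 0.1352, 0.1481]
tool_rot: [0.776, 0.63, 0.01, 0.018]
force: [-0.4, -0.1, -0.4]
finger_gap: 0.401
```

```bash
python3 st.py; python3 - <<'E'
from h import *
s=snapshot('side'); B=cv2.resize(s['image'][190:340,200:360],None,fx=4,fy=4)
cv2.imwrite('pics/s3.png',B[:,:,::-1])
for v in ['side','top']:
    if v=='top': s=snapshot('top')
    for n in ['cell1','tray','tbar_centre']: print(v,n,[(np.round(a['centre'],4).tolist(),round(a['score'],2)) for a in models.pinpoint(s,n)[:5]])
E
```

```text
t14.67 [0.4954 0.1352 0.1481] hd -0.207 q6 0.28 F [-0.4 -0.1 -0.4] [ 0.03  0.02 -0.11] gap 0.401
side cell1 [([0.5101, 0.2332, 0.011], 0.65), ([0.4924, 0.142, 0.0123], 0.63), ([0.5029, 0.1874, 0.0103], 0.51)]
side tray [([0.5455, -0.283, -0.0027], 0.91)]
side tbar_centre [([0.5292, 0.3123, 0.1085], 0.92)]
top cell1 []
top tray []
top tbar_centre [([0.525, 0.3172, 0.1042], 0.78)]
```

View pics/s3.png

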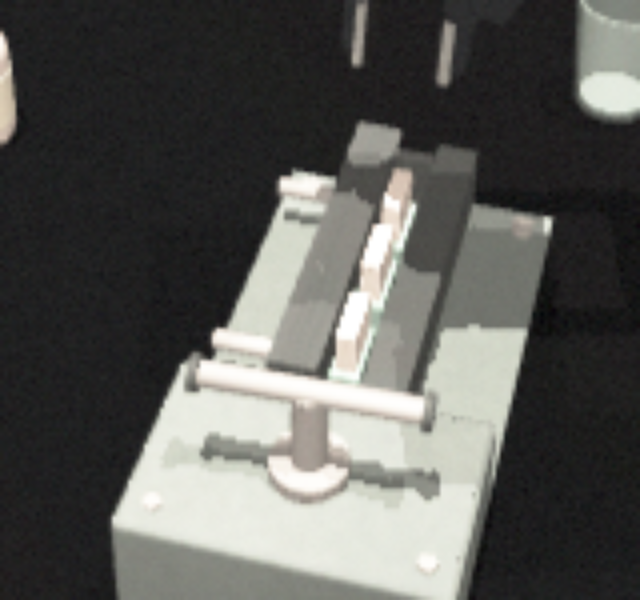

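Call:
jog_arm(commands=[[40,-0.2,0.4,-1,0.04],[40,-0.1,0,-2,0],[40,-0.1,0,-1.5,0],[35,-0.05,0,-0.5,0],[30,0,0,-0.15,0]])

```text
t: 15.48
tcp_pos: [0.4951, 0.1442, 0.0972]
tool_rot: [0.759, 0.651, 0.014, 0.021]
force: [-0.2, 0.3, 0.3]
finger_gap: 0.298
```

```bash
python3 st.py; python3 - <<'E'
from h import *
s=snapshot('side')
a,b=[atz(s,p,.108) for p in((248.25,283.5),(307,292.5))];d=a-b;print('bar',np.arctan2(d[1],d[0])+.165,(a+b)/2)
p=manip.sense()['tcp_pos'];print('tcp px',proj(s,p),'cell top px',proj(s,[.4935,.1395,.078]))
B=cv2.resize(s['image'][190:290,240:370],None,fx=6,fy=6)
cv2.imwrite('pics/s4.png',B[:,:,::-1])
E
```

```text
t15.48 [0.4951 0.1442 0.0972] hd -0.152 q6 0.25 F [-0.2  0.3  0.3] [-0.02  0.09  0.06] gap 0.298
bar 0.06940461398415274 [0.52331693 0.31530627 0.108     ]
tcp px [299.2109322  229.30516392] cell top px [299.64433234 235.18322254]
```

View pics/s4.png

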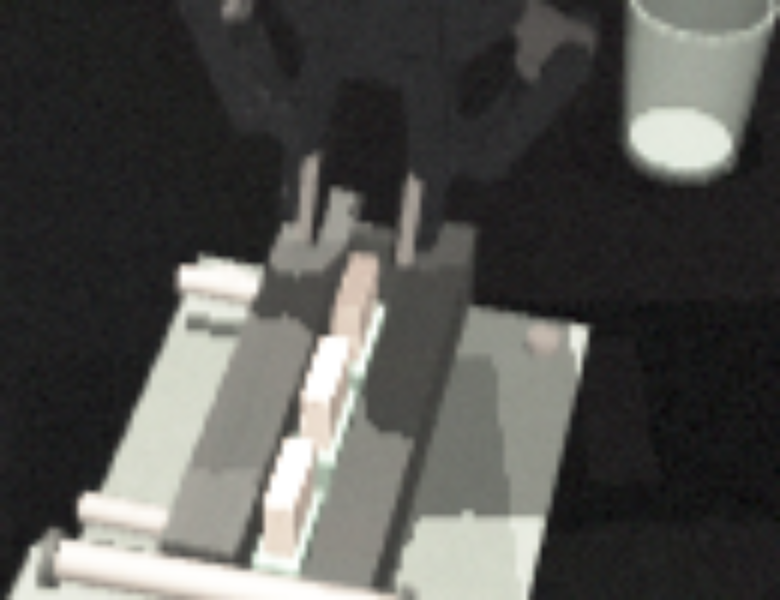

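Call:
jog_arm(commands=[[30,-0.2,-0.45,-0.8,-0.01],[30,-0.05,0,-1.0,0],[30,0,0,-0.9,0],[30,0,0,-0.5,0],[30,0,0,-0.15,0]])

```text
t: 15.95
tcp_pos: [0.495, 0.1393, 0.064]
tool_rot: [0.762, 0.647, 0.017, 0.023]
force: [0.4, 0.6, 0.1]
finger_gap: 0.3
```

```bash
python3 st.py
```

```text
t15.95 [0.495  0.1393 0.064 ] hd -0.163 q6 0.26 F [0.4 0.6 0.1] [0.03 0.04 0.04] gap 0.300
```

Call:
jog_arm(commands=[[20,-0.12,0,-0.1,0],[0,0,0,-0.1,0],[0,0,0,-0.1,0],[0,0,0,-0.1,0],[0,0,0,-0.1,0],[0,0,0,-0.1,0]], squeeze=24)

```text
t: 16.45
tcp_pos: [0.4936, 0.1391, 0.062]
tool_rot: [0.762, 0.647, 0.017, 0.023]
force: [-1.3, -1.2, 6.8]
finger_gap: 0.11
```

```bash
python3 st.py
```

```text
t16.45 [0.4936 0.1391 0.062 ] hd -0.164 q6 0.26 F [-1.3 -1.2  6.8] [-0.03  0.41 -0.02] gap 0.110
```

Call:
jog_arm(commands=[[0,0,0,0.4,0],[0,0,0,0.8,0],[0,0,0,1.0,0],[0,0,0,1.2,0],[0,0,0,1.2,0],[0,0,0,1.2,0],[0,0,0,1.2,0],[0,0,0,1.2,0]])

```text
t: 17.12
tcp_pos: [0.4918, 0.139, 0.1495]
tool_rot: [0.762, 0.647, 0.016, 0.023]
force: [0.7, -0.2, -1.7]
finger_gap: 0.112
```

```bash
python3 st.py; python3 - <<'E'
from h import *
s=snapshot('side')
print('tray',[(np.round(a['centre'],4).tolist(),round(a['score'],2)) for a in models.pinpoint(s,'tray')[:3]])
B=cv2.resize(s['image'][150:300,200:370],None,fx=4.5,fy=4)
cv2.imwrite('pics/s5.png',B[:,:,::-1])
E
```

```text
t17.12 [0.4918 0.139  0.1495] hd -0.164 q6 0.25 F [ 0.7 -0.2 -1.7] [0.05 0.   0.03] gap 0.112
tray [([0.545, -0.2827, -0.0033], 0.83)]
```

View pics/s5.png

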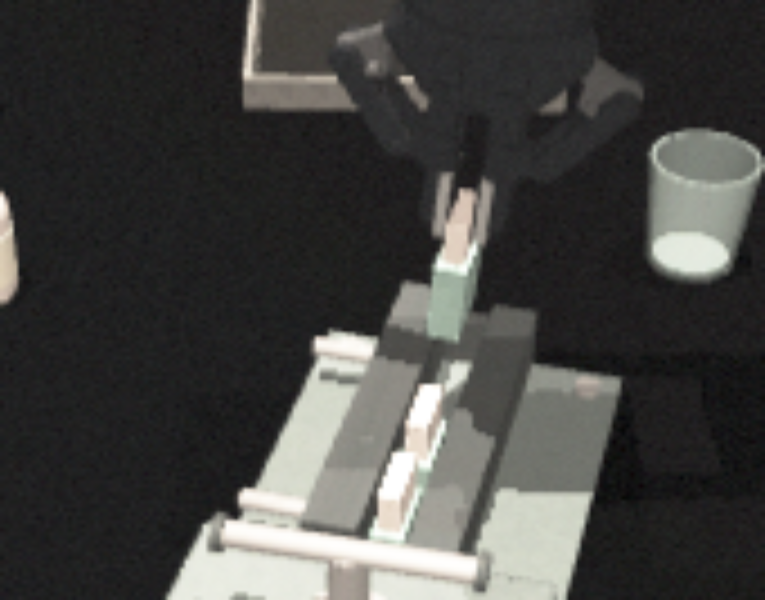

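Call:
jog_arm(commands=[[0,0.1,-1.0,0,0],[0,0.1,-2.2,0,0],[0,0.1,-3.0,-0.1,0],[0,0.1,-3.0,-0.1,0],[0,0.1,-3.0,-0.1,0],[0,0.1,-3.0,-0.1,0],[0,0.1,-3.0,-0.1,0],[0,0.1,-3.0,-0.1,0]])

```text
t: 17.88
tcp_pos: [0.4971, -0.0788, 0.1412]
tool_rot: [0.758, 0.652, 0.017, 0.021]
force: [0.5, 0.1, -0.2]
finger_gap: 0.11
```

Call:
jog_arm(commands=[[0,0.1,-3.0,-0.1,0],[0,0.1,-3.0,-0.1,0],[0,0.1,-3.0,-0.1,0],[0,0.1,-3.0,-0.1,0],[0,0.1,-3.0,-0.1,0],[0,0.1,-3.0,-0.1,0],[0,0.1,-3.0,-0.1,0],[0,0.1,-1.0,-0.1,0]])

```text
t: 18.55
tcp_pos: [0.4968, -0.318, 0.1254]
tool_rot: [0.76, 0.649, 0.014, 0.017]
force: [0.5, 0.2, 0.0]
finger_gap: 0.11
```

```bash
python3 st.py; cat > tray.py <<'E'
from h import *
for v in ['side','top']:
    s=snapshot(v)
    for n in ['tray','cell1']: print(v,n,[(np.round(a['centre'],4).tolist(),round(a['score'],2)) for a in models.pinpoint(s,n)[:4]])
    save(s,v+'_last.png')
E
python3 tray.py
```

```text
t18.55 [ 0.4968 -0.318   0.1254] hd -0.157 q6 -0.64 F [0.5 0.2 0. ] [ 0.01  0.01 -0.02] gap 0.110
side tray [([0.5438, -0.2837, -0.0017], 0.87)]
side cell1 [([0.4953, -0.3146, 0.074], 0.71), ([0.5134, 0.232, 0.01], 0.5), ([0.5017, 0.1891, 0.0106], 0.43)]
top tray [([0.5445, -0.2853, 0.0025], 0.88)]
top cell1 [([0.5118, 0.2357, 0.0041], 0.53), ([0.4963, -0.3095, 0.0713], 0.52), ([0.5, 0.1862, 0.0079], 0.43), ([0.6619, 0.4496, -0.0032], 0.35)]
```

Call:
jog_arm(commands=[[0,0.7,0,-1.0,0],[0,0.5,0,-2.0,0],[0,-0.1,0,-1.8,0],[0,0,0,-1.0,0],[0,0,0,-0.6,0],[0,0,0,-0.15,0]])

```text
t: 19.35
tcp_pos: [0.5107, -0.3022, 0.0576]
tool_rot: [0.756, 0.655, 0.015, 0.014]
force: [0.2, 0.8, -1.2]
finger_gap: 0.11
```

```bash
python3 st.py
```

```text
t19.35 [ 0.5107 -0.3022  0.0576] hd -0.143 q6 -0.62 F [ 0.2  0.8 -1.2] [-0.    0.05 -0.02] gap 0.110
```

Call:
jog_arm(commands=[[0,0,-0.1,-0.25,0],[0,0,-0.1,-0.2,0],[0,0,-0.1,-0.15,0]])

```text
t: 19.6
tcp_pos: [0.5118, -0.3028, 0.0571]
tool_rot: [0.755, 0.656, 0.016, 0.014]
force: [-0.9, 0.3, 1.1]
finger_gap: 0.113
```

```bash
python3 st.py
```

```text
t19.60 [ 0.5118 -0.3028  0.0571] hd -0.141 q6 -0.63 F [-0.9  0.3  1.1] [0.07 0.16 0.01] gap 0.113
```

Call:
jog_arm(commands=[[14,0,0,-0.1,0],[18,0,0,-0.1,0],[24,0,0,-0.1,0],[30,0,0,-0.1,0],[35,0,-0.05,-0.05,0],[35,0,0,0.8,0],[35,0,0,2,0],[35,0,0,2.5,0]])

```text
t: 20.27
tcp_pos: [0.5105, -0.3017, 0.1042]
tool_rot: [0.755, 0.656, 0.016, 0.011]
force: [0.7, 0.2, 0.6]
finger_gap: 0.352
```

Call:
jog_arm(commands=[[35,0,0,2.5,0],[35,0,1,2,0],[35,0,2.5,0.5,0],[35,0,4,0,0],[35,0,4,0,0],[35,0,4,0,0],[35,0,4,0,0],[35,0,4,-0.1,0]])

```text
t: 20.93
tcp_pos: [0.5161, -0.0733, 0.1666]
tool_rot: [0.76, 0.649, 0.018, 0.024]
force: [1.0, -0.8, 0.3]
finger_gap: 0.348
```

```bash
python3 st.py; python3 tray.py; python3 - <<'E'
import cv2
a=cv2.imread('pics/top_last.png')[160:300,320:500];b=cv2.imread('pics/side_last.png')[120:260,200:380]
cv2.imwrite('pics/p1.png',cv2.resize(cv2.hconcat([a,b]),None,fx=2.2,fy=2.2,interpolation=cv2.INTER_CUBIC))
E
```

```text
t20.93 [ 0.5161 -0.0733  0.1666] hd -0.157 q6 -0.21 F [ 1.  -0.8  0.3] [ 0.04 -0.    0.  ] gap 0.348
side tray [([0.5448, -0.2821, -0.0026], 0.92)]
side cell1 [([0.515, 0.2321, 0.0102], 0.71), ([0.5119, -0.298, 0.0058], 0.66)]
top tray [([0.5466, -0.2859, 0.0014], 0.58)]
top cell1 [([0.5103, 0.2372, 0.0055], 0.68), ([0.5138, -0.3, 0.0017], 0.65), ([0.4981, 0.1882, 0.0114], 0.53)]
```

View pics/p1.png

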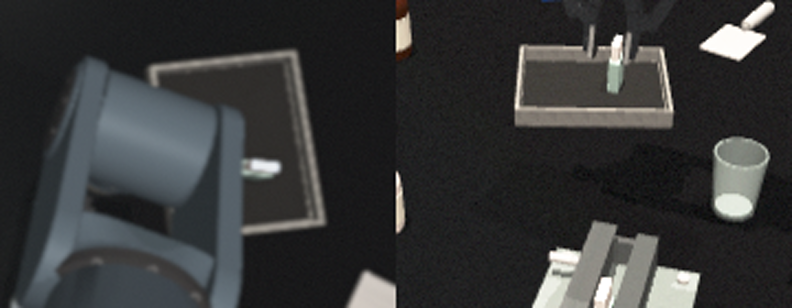

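Call:
jog_arm(commands=[[35,-0.2,2,-0.3,0],[35,-0.2,3.3,-0.4,0],[35,-0.2,3.3,-0.4,0],[35,-0.2,3.3,-0.4,0],[35,-0.2,3.3,-0.4,0],[35,-0.2,3.3,-0.4,0],[35,-0.2,3.3,-0.4,0],[35,-0.2,2.5,-0.4,0]])

```text
t: 21.9
tcp_pos: [0.5116, 0.1537, 0.136]
tool_rot: [0.772, 0.635, 0.021, 0.032]
force: [0.3, -0.3, 0.7]
finger_gap: 0.351
```

Call:
jog_arm(commands=[[35,0,0.8,-0.5,0],[35,0,0,-0.5,0],[35,0,0,-0.5,0],[35,0,0,-0.2,0]])

```text
t: 22.23
tcp_pos: [0.5147, 0.1605, 0.1173]
tool_rot: [0.772, 0.634, 0.022, 0.033]
force: [-0.0, 0.2, 0.2]
finger_gap: 0.351
```

```bash
python3 st.py
```

```text
t22.23 [0.5147 0.1605 0.1173] hd -0.195 q6 0.34 F [-0.   0.2  0.2] [0.02 0.06 0.04] gap 0.351
```

Call:
jog_arm(commands=[[35,-0.5,0.9,-0.1,0.03],[35,-0.5,0.9,-0.1,0],[35,-0.5,0.6,-0.3,0],[35,-0.1,0,-0.5,0],[32,0,0,-0.5,0],[30,0,0,-0.3,0]])

```text
t: 22.73
tcp_pos: [0.4981, 0.1816, 0.0979]
tool_rot: [0.764, 0.644, 0.022, 0.033]
force: [-0.4, -0.4, -0.6]
finger_gap: 0.299
```

```bash
python3 st.py
```

```text
t22.73 [0.4981 0.1816 0.0979] hd -0.170 q6 0.37 F [-0.4 -0.4 -0.6] [-0.    0.05 -0.04] gap 0.299
```

Call:
jog_arm(commands=[[30,0.2,0.3,-0.6,0],[30,0,0,-0.8,0],[30,0,0,-0.8,0],[30,0,0,-0.6,0],[30,0,0,-0.5,0],[30,0,0,-0.2,0]])

```text
t: 23.23
tcp_pos: [0.5006, 0.1848, 0.0583]
tool_rot: [0.764, 0.644, 0.022, 0.032]
force: [-0.2, -0.2, 10.0]
finger_gap: 0.301
```

```bash
python3 st.py
```

```text
t23.23 [0.5006 0.1848 0.0583] hd -0.170 q6 0.38 F [-0.2 -0.2 10. ] [-0.06 -0.27 -0.01] gap 0.301
```

Call:
jog_arm(commands=[[30,0,0,0.4,0],[22,0,0,0,0],[15,0,0,-0.1,0],[0,0,0,-0.1,0],[0,0,0,-0.1,0],[0,0,0,-0.1,0],[0,0,0,-0.1,0],[0,0,0,-0.1,0]])

```text
t: 23.9
tcp_pos: [0.501, 0.1846, 0.0608]
tool_rot: [0.764, 0.644, 0.023, 0.033]
force: [-1.4, -0.5, 5.4]
finger_gap: 0.108
```

```bash
python3 st.py
```

```text
t23.90 [0.501  0.1846 0.0608] hd -0.170 q6 0.39 F [-1.4 -0.5  5.4] [-0.04  0.34  0.05] gap 0.108
```

Call:
jog_arm(commands=[[0,0,0,0.4,0],[0,0,0,0.8,0],[0,0,0,1.0,0],[0,0,0,1.2,0],[0,0,0,1.2,0],[0,0,0,1.2,0],[0,0,0,1.2,0],[0,0,0,1.2,0]])

```text
t: 24.57
tcp_pos: [0.4987, 0.1843, 0.149]
tool_rot: [0.764, 0.644, 0.021, 0.032]
force: [-0.3, 0.4, -0.3]
finger_gap: 0.109
```

Call:
jog_arm(commands=[[0,0.2,-1.0,0.2,0],[0,0.4,-2.2,0,0],[0,0.5,-3.0,-0.1,0],[0,0.5,-3.0,-0.1,0],[0,0.5,-3.0,-0.1,0],[0,0.5,-3.0,-0.1,0],[0,0.5,-3.0,-0.1,0],[0,0.5,-3.0,0,0]])

```text
t: 25.23
tcp_pos: [0.535, -0.0338, 0.1528]
tool_rot: [0.76, 0.649, 0.026, 0.035]
force: [0.3, -0.2, 0.6]
finger_gap: 0.111
```

```bash
python3 st.py; python3 tray.py
```

```text
t25.23 [ 0.535  -0.0338  0.1528] hd -0.158 q6 -0.12 F [ 0.3 -0.2  0.6] [-0.03  0.06  0.03] gap 0.111
side tray [([0.5418, -0.2848, 0.0015], 0.78)]
side cell1 [([0.5414, -0.0309, 0.1015], 0.81), ([0.5123, -0.2987, 0.005], 0.59), ([0.5146, 0.2314, 0.0113], 0.47), ([0.4989, 0.1648, 0.0008], 0.32)]
top tray [([0.5471, -0.2852, 0.0027], 0.55)]
top cell1 [([0.5146, -0.2995, 0.0049], 0.47), ([0.4938, 0.1645, 0.0104], 0.19)]
```

Call:
jog_arm(commands=[[0,0.55,-3.0,-0.1,0],[0,0.55,-3.0,-0.1,0],[0,0.55,-3.0,-0.2,0],[0,0.55,-3.0,-0.2,0],[0,0.55,-3.0,-0.2,0],[0,0.55,-3.0,-0.3,0],[0,0.5,-2.0,-0.3,0],[0,0.5,-1.0,-0.3,0]])

```text
t: 26.2
tcp_pos: [0.5749, -0.2315, 0.1351]
tool_rot: [0.751, 0.659, 0.025, 0.03]
force: [0.3, 0.3, 0.3]
finger_gap: 0.113
```

Call:
jog_arm(commands=[[0,0,-0.2,-0.6,0],[0,0,0,-0.8,0],[0,0,0,-0.8,0],[0,0,0,-0.4,0]])

```text
t: 26.53
tcp_pos: [0.5755, -0.2295, 0.1067]
tool_rot: [0.75, 0.661, 0.025, 0.029]
force: [0.1, 0.9, -1.2]
finger_gap: 0.11
```

```bash
python3 st.py; python3 tray.py
```

```text
t26.53 [ 0.5755 -0.2295  0.1067] hd -0.126 q6 -0.48 F [ 0.1  0.9 -1.2] [-0.01  0.07  0.04] gap 0.110
side tray [([0.5431, -0.2859, -0.0039], 0.61)]
side cell1 [([0.5096, -0.2997, 0.0042], 0.61), ([0.5791, -0.2216, 0.0541], 0.61), ([0.5119, 0.2331, 0.0093], 0.54)]
top tray []
top cell1 [([0.5763, -0.2294, 0.0562], 0.6), ([0.5123, 0.2362, 0.006], 0.48)]
```

Call:
jog_arm(commands=[[0,0.1,-0.8,-0.5,0],[0,0.1,-0.8,-0.8,0],[0,0,-0.5,-1.0,0],[0,0,-0.1,-1.0,0],[0,0,-0.1,-0.8,0],[0,0,0,-0.5,0],[0,0,0,-0.2,0]])

```text
t: 27.42
tcp_pos: [0.5797, -0.2588, 0.057]
tool_rot: [0.75, 0.66, 0.026, 0.033]
force: [-0.2, -0.2, -0.4]
finger_gap: 0.111
```

```bash
python3 st.py
```

```text
t27.42 [ 0.5797 -0.2588  0.057 ] hd -0.128 q6 -0.52 F [-0.2 -0.2 -0.4] [0.02 0.07 0.01] gap 0.111
```

Call:
jog_arm(commands=[[0,0,0,-0.25,0],[0,0,0,-0.15,0],[0,0,0,-0.1,0]])

```text
t: 27.67
tcp_pos: [0.5801, -0.2589, 0.0558]
tool_rot: [0.75, 0.66, 0.026, 0.033]
force: [-1.0, 0.9, 2.4]
finger_gap: 0.11
```

```bash
python3 st.py
```

```text
t27.67 [ 0.5801 -0.2589  0.0558] hd -0.127 q6 -0.52 F [-1.   0.9  2.4] [-0.02  0.39  0.01] gap 0.110
```

Contact. Release and return for the third cell, slower.

Call:
jog_arm(commands=[[14,0,0,-0.1,0],[18,0,0,-0.1,0],[24,0,0,-0.1,0],[30,0,0,-0.1,0],[35,0,-0.05,-0.05,0],[35,0,0,0.8,0],[35,0,0,2,0],[35,0,0,2.5,0]])

```text
t: 28.33
tcp_pos: [0.5768, -0.2564, 0.1]
tool_rot: [0.75, 0.66, 0.025, 0.027]
force: [0.3, -0.5, 0.3]
finger_gap: 0.355
```

Call:
jog_arm(commands=[[35,0,0,2.5,0],[35,-0.2,1,2,-0.01],[35,-0.4,2.5,0.5,-0.01],[35,-0.5,3.3,0,-0.01],[35,-0.5,3.3,-0.2,-0.01],[35,-0.5,3.3,-0.2,0],[35,-0.5,3.3,-0.2,0],[35,-0.5,3.3,-0.2,0]])

```text
t: 29.0
tcp_pos: [0.5518, -0.0617, 0.1562]
tool_rot: [0.767, 0.639, 0.028, 0.041]
force: [-0.1, 1.2, -0.6]
finger_gap: 0.35
```

Call:
jog_arm(commands=[[35,-0.5,3.3,-0.2,0],[35,-0.5,3.3,-0.2,0],[35,-0.5,3.3,-0.2,0],[35,-0.5,3.3,-0.2,0],[35,-0.5,3.3,-0.2,0],[35,-0.5,3.3,-0.2,0],[35,-0.5,2,-0.2,0],[35,0,1,-0.2,0]])

```text
t: 29.67
tcp_pos: [0.5131, 0.1809, 0.1445]
tool_rot: [0.767, 0.64, 0.031, 0.043]
force: [0.6, 0.6, 0.2]
finger_gap: 0.352
```

```bash
python3 st.py; python3 tray.py
```

```text
t29.67 [0.5131 0.1809 0.1445] hd -0.180 q6 0.38 F [0.6 0.6 0.2] [-0.08  0.13  0.01] gap 0.352
side tray []
side cell1 [([0.5859, -0.2546, 0.0048], 0.51), ([0.5127, 0.2296, 0.007], 0.46)]
top tray [([0.5452, -0.2821, 0.0004], 0.89)]
top cell1 [([0.5811, -0.2574, 0.005], 0.73), ([0.5152, -0.3019, 0.0058], 0.54)]
```

Call:
jog_arm(commands=[[35,0,0,4,0],[35,0,0,4,0],[35,0,0,4,0],[35,0,0,4,0],[35,0,0,-0.1,0],[35,0,0.5,-0.7,0],[35,0,0.5,-0.7,0],[35,0,0.5,-0.7,0]])

```text
t: 30.63
tcp_pos: [0.5156, 0.1814, 0.2865]
tool_rot: [0.774, 0.631, 0.028, 0.043]
force: [-0.1, -0.9, -0.2]
finger_gap: 0.35
```

Call:
jog_arm(commands=[[35,0,0.5,-0.7,0],[35,0,0.5,-0.7,0],[35,0,0.5,-0.7,0],[35,0,0.5,-0.7,0],[35,0,0,-0.7,0],[35,0,0,-0.7,0],[35,0,0,-0.7,0],[35,0,0,-0.7,0]])

```text
t: 31.3
tcp_pos: [0.5102, 0.2043, 0.2152]
tool_rot: [0.774, 0.632, 0.02, 0.038]
force: [-0.3, -0.2, -0.4]
finger_gap: 0.347
```

```bash
python3 st.py
```

```text
t31.30 [0.5102 0.2043 0.2152] hd -0.200 q6 0.44 F [-0.3 -0.2 -0.4] [ 0.01  0.02 -0.05] gap 0.347
```

Call:
jog_arm(commands=[[35,0,0.4,-0.8,0.01],[35,0,0.4,-0.8,0.01],[35,0,0.4,-0.8,0.01],[35,0,0.4,-0.8,0.01],[35,0,0.4,-0.8,0],[35,0,0.3,-0.8,0],[35,0,0.2,-0.8,0],[35,0,0,-0.8,0]])

```text
t: 31.97
tcp_pos: [0.511, 0.2318, 0.1449]
tool_rot: [0.76, 0.649, 0.022, 0.038]
force: [0.3, -0.6, -0.6]
finger_gap: 0.352
```

Call:
jog_arm(commands=[[35,0,0,-0.8,0],[35,0,0,-0.8,0],[35,0,0,-0.8,0],[32,0,0,-0.8,0],[30,0,0,-0.5,0],[30,0,0,-0.3,0],[30,0,0,-0.1,0]])

```text
t: 32.55
tcp_pos: [0.51, 0.2312, 0.0972]
tool_rot: [0.76, 0.649, 0.02, 0.037]
force: [0.9, -0.6, -0.3]
finger_gap: 0.302
```

```bash
python3 st.py
```

```text
t32.55 [0.51   0.2312 0.0972] hd -0.157 q6 0.47 F [ 0.9 -0.6 -0.3] [ 0.02  0.07 -0.  ] gap 0.302
```

Call:
jog_arm(commands=[[30,-0.1,0,-0.7,0],[30,0,0,-0.8,0],[30,0,0,-0.8,0],[30,0,0,-0.6,0],[28,0,0,-0.2,0],[28,0,0,-0.1,0]])

```text
t: 33.05
tcp_pos: [0.5096, 0.2312, 0.0624]
tool_rot: [0.76, 0.649, 0.021, 0.038]
force: [0.2, -1.1, -0.1]
finger_gap: 0.276
```

```bash
python3 st.py
```

```text
t33.05 [0.5096 0.2312 0.0624] hd -0.157 q6 0.48 F [ 0.2 -1.1 -0.1] [-0.    0.02  0.02] gap 0.276
```

Call:
jog_arm(commands=[[20,-0.05,0,-0.1,0],[15,0,0,-0.1,0],[0,0,0,-0.1,0],[0,0,0,-0.1,0],[0,0,0,-0.1,0],[0,0,0,-0.1,0],[0,0,0,-0.1,0]])

```text
t: 33.63
tcp_pos: [0.5092, 0.2314, 0.0599]
tool_rot: [0.76, 0.649, 0.022, 0.038]
force: [-0.9, -0.5, 5.0]
finger_gap: 0.109
```

Call:
jog_arm(commands=[[0,0,0,0.4,0],[0,0,0,0.8,0],[0,0,0,1.0,0],[0,0,0,1.2,0],[0,0,0,1.2,0],[0,0,0,1.2,0],[0,0,0,1.2,0],[0,0,0,1.2,0]])

```text
t: 34.3
tcp_pos: [0.5078, 0.2312, 0.1485]
tool_rot: [0.76, 0.649, 0.021, 0.038]
force: [-0.7, 0.8, -0.6]
finger_gap: 0.11
```

```bash
python3 st.py; python3 tray.py
```

```text
t34.30 [0.5078 0.2312 0.1485] hd -0.157 q6 0.46 F [-0.7  0.8 -0.6] [ 0.04  0.05 -0.03] gap 0.110
side tray [([0.544, -0.2858, -0.0013], 0.71)]
side cell1 [([0.5833, -0.2557, 0.0041], 0.63), ([0.5162, 0.2304, 0.0988], 0.55)]
top tray [([0.5475, -0.2866, -0.0024], 0.83), ([0.5844, -0.2602, 0.037], 0.33), ([0.496, 0.1651, 0.0094], 0.24)]
top cell1 [([0.5809, -0.2585, 0.0043], 0.61), ([0.5171, -0.2998, 0.0037], 0.54)]
```

Call:
jog_arm(commands=[[0,0.2,-1.0,0.2,0],[0,0.3,-2.2,0,0],[0,0.4,-3.0,-0.1,0],[0,0.4,-3.0,-0.1,0],[0,0.4,-3.0,-0.1,0],[0,0.4,-3.0,-0.1,0],[0,0.4,-3.0,-0.1,0],[0,0.4,-3.0,0,0]])

```text
t: 35.27
tcp_pos: [0.5319, 0.0123, 0.1377]
tool_rot: [0.756, 0.654, 0.016, 0.034]
force: [0.9, 0.2, -0.3]
finger_gap: 0.112
```

Call:
jog_arm(commands=[[0,0.4,-3.0,-0.1,0],[0,0.4,-3.0,-0.1,0],[0,0.4,-3.0,-0.1,0],[0,0.4,-3.0,-0.1,0],[0,0.4,-3.0,-0.1,0],[0,0.4,-3.0,-0.1,0],[0,0.4,-3.0,-0.1,0],[0,0.4,-3.0,-0.1,0]])

```text
t: 35.93
tcp_pos: [0.5572, -0.245, 0.123]
tool_rot: [0.757, 0.653, 0.012, 0.027]
force: [-0.4, 0.0, -0.8]
finger_gap: 0.112
```

```bash
python3 st.py; python3 tray.py
```

```text
t35.93 [ 0.5572 -0.245   0.123 ] hd -0.148 q6 -0.46 F [-0.4  0.  -0.8] [0.01 0.05 0.03] gap 0.112
side tray [([0.5465, -0.2866, -0.0016], 0.72)]
side cell1 [([0.5606, -0.2443, 0.0727], 0.72), ([0.5826, -0.2525, 0.0048], 0.65)]
top tray []
top cell1 [([0.5597, -0.2413, 0.0694], 0.67), ([0.5835, -0.2588, 0.0084], 0.52)]
```

Call:
jog_arm(commands=[[0,-0.3,0,2.5,0],[0,-0.1,0,2,0],[0,0,-1.0,0.3,0],[0,0.2,-2.0,0,0],[0,0.5,-2.5,-0.1,0],[0,0.5,-2.0,-0.1,0],[0,0.4,-1.0,-0.2,0],[0,0.2,0,-0.3,0]])

```text
t: 36.9
tcp_pos: [0.5679, -0.3187, 0.1625]
tool_rot: [0.752, 0.659, 0.011, 0.021]
force: [0.1, -0.3, -0.6]
finger_gap: 0.108
```

```bash
python3 st.py; python3 tray.py
```

```text
t36.90 [ 0.5679 -0.3187  0.1625] hd -0.131 q6 -0.57 F [ 0.1 -0.3 -0.6] [ 0.02 -0.01 -0.01] gap 0.108
side tray [([0.5431, -0.2839, -0.0014], 0.79), ([0.5718, -0.3168, 0.1144], 0.33)]
side cell1 [([0.5153, -0.3009, 0.0053], 0.67), ([0.5747, -0.317, 0.1096], 0.6)]
top tray [([0.5438, -0.2882, 0.0011], 0.71), ([0.5254, 0.3108, 0.1064], 0.7), ([0.5842, -0.257, 0.0402], 0.16)]
top cell1 [([0.5703, -0.31, 0.1098], 0.61), ([0.5813, -0.2583, 0.0043], 0.52)]
```

Call:
jog_arm(commands=[[0,0.4,-0.4,-0.8,0],[0,0.4,-0.3,-0.8,0],[0,0.4,0,-0.9,0],[0,0.3,0,-0.9,0],[0,0,0,-0.9,0],[0,0,0,-0.9,0],[0,0,0,-0.8,0],[0,0,0,-0.3,0]])

```text
t: 37.87
tcp_pos: [0.5834, -0.3202, 0.0928]
tool_rot: [0.75, 0.661, 0.011, 0.019]
force: [-0.2, -0.2, -0.2]
finger_gap: 0.111
```

```bash
python3 st.py; python3 tray.py
```

```text
t37.87 [ 0.5834 -0.3202  0.0928] hd -0.126 q6 -0.56 F [-0.2 -0.2 -0.2] [-0.    0.09  0.02] gap 0.111
side tray [([0.5456, -0.2825, -0.0028], 0.58)]
side cell1 [([0.5816, -0.2558, 0.0063], 0.71), ([0.589, -0.3183, 0.044], 0.67), ([0.5129, -0.2958, 0.0053], 0.61), ([0.5281, 0.3162, 0.1099], 0.5)]
top tray [([0.5253, 0.3147, 0.1092], 0.35)]
top cell1 [([0.5848, -0.2606, 0.003], 0.42)]
```

Call:
jog_arm(commands=[[0,0,-0.2,-0.8,0],[0,0,-0.2,-0.8,0],[0,0,0,-0.8,0],[0,0,0,-0.6,0],[0,0,0,-0.5,0],[0,0,0,-0.2,0]])

```text
t: 38.67
tcp_pos: [0.5858, -0.327, 0.0576]
tool_rot: [0.75, 0.661, 0.011, 0.024]
force: [-0.8, -0.5, -0.7]
finger_gap: 0.112
```

```bash
python3 st.py
```

```text
t38.67 [ 0.5858 -0.327   0.0576] hd -0.126 q6 -0.57 F [-0.8 -0.5 -0.7] [0.05 0.06 0.02] gap 0.112
```

Call:
jog_arm(commands=[[0,0,0,-0.25,0],[0,0,0,-0.2,0],[0,0,0,-0.15,0],[0,0,0,-0.1,0]])

```text
t: 39.0
tcp_pos: [0.5857, -0.3271, 0.0548]
tool_rot: [0.75, 0.661, 0.011, 0.024]
force: [-1.2, 0.1, 1.4]
finger_gap: 0.11
```

```bash
python3 st.py
```

```text
t39.00 [ 0.5857 -0.3271  0.0548] hd -0.125 q6 -0.57 F [-1.2  0.1  1.4] [ 0.13  0.19 -0.  ] gap 0.110
```

Call:
jog_arm(commands=[[14,0,0,-0.1,0],[18,0,0,-0.1,0],[24,0,0,-0.1,0],[30,0,0,-0.1,0],[35,0,-0.05,-0.05,0],[35,0,0,0.8,0],[35,0,0,2,0],[35,0,0,3,0]])

```text
t: 39.67
tcp_pos: [0.582, -0.3246, 0.102]
tool_rot: [0.75, 0.661, 0.01, 0.017]
force: [0.7, 0.7, -0.1]
finger_gap: 0.349
```

Call:
jog_arm(commands=[[40,0,0,4,0],[40,0,0,4,0],[40,-0.1,1.0,2,0],[40,-0.2,2.5,0,0.08],[40,-0.2,3.3,0,0.12],[40,-0.2,3.3,0,0.12],[50,-0.2,3.3,0,0.12],[50,-0.2,3.3,0,0.12]])

```text
t: 40.33
tcp_pos: [0.5749, -0.1635, 0.2198]
tool_rot: [0.532, 0.846, 0.018, 0.026]
force: [0.8, 1.0, -0.1]
finger_gap: 0.504
```

Call:
jog_arm(commands=[[60,-0.2,3.3,-0.1,0.12],[60,-0.2,3.3,-0.1,0.12],[60,-0.2,3.3,-0.1,0.12],[60,-0.2,3.3,-0.1,0.12],[60,-0.2,3.3,-0.1,0.12],[60,-0.2,3.3,-0.1,0.12],[60,-0.2,3.3,-0.1,0.12],[60,-0.2,3.3,-0.1,0.12]])

```text
t: 41.0
tcp_pos: [0.5566, 0.1126, 0.2175]
tool_rot: [0.061, 0.998, 0.029, 0.018]
force: [0.3, -0.3, -0.0]
finger_gap: 0.602
```

```bash
python3 st.py; python3 tray.py;python3 - <<'E'
import cv2
a=cv2.imread('pics/top_last.png')[160:300,320:500];b=cv2.imread('pics/side_last.png')[120:260,200:380]
cv2.imwrite('pics/p2.png',cv2.resize(cv2.hconcat([a,b]),None,fx=2.2,fy=2.2,interpolation=cv2.INTER_CUBIC))
E
```

```text
t41.00 [0.5566 0.1126 0.2175] hd 1.449 q6 -1.51 F [ 0.3 -0.3 -0. ] [-0.    0.01 -0.02] gap 0.602
side tray [([0.5422, -0.2833, -0.0025], 0.95)]
side cell1 [([0.5134, -0.2993, 0.0051], 0.66), ([0.7458, 0.0247, -0.0024], 0.45)]
top tray [([0.5467, -0.2855, -0.0013], 0.63), ([0.5868, -0.3189, 0.0397], 0.37)]
top cell1 [([0.5815, -0.2585, 0.0012], 0.74), ([0.5892, -0.3193, 0.0004], 0.7), ([0.5155, -0.2997, 0.0062], 0.68)]
```

View pics/p2.png

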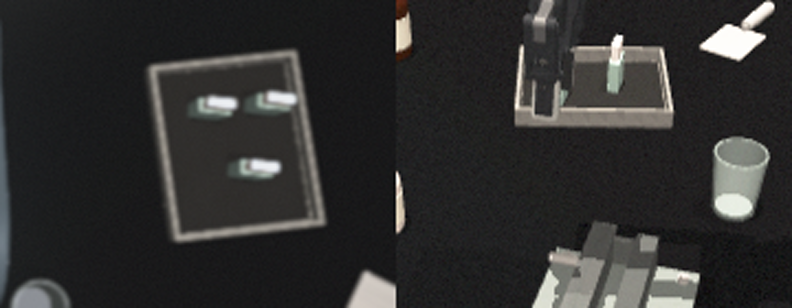

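Call:
jog_arm(commands=[[60,0,3.0,-0.2,0],[60,0,3.0,-0.3,0],[60,-0.1,3.0,-0.5,0],[60,-0.1,3.0,-0.5,0],[60,-0.1,3.0,-0.5,0],[60,0,2.0,-0.5,0],[60,0,1,-0.5,0],[60,0,0,-0.5,0]])

```text
t: 41.97
tcp_pos: [0.5619, 0.2819, 0.1833]
tool_rot: [0.08, 0.996, 0.028, 0.023]
force: [0.1, -0.5, 0.5]
finger_gap: 0.604
```

Call:
jog_arm(commands=[[60,0,0,-0.5,0],[60,0,0,-0.5,0],[60,0,0,-0.5,0],[60,0,0,-0.2,0]])

```text
t: 42.3
tcp_pos: [0.5628, 0.2759, 0.1637]
tool_rot: [0.083, 0.996, 0.027, 0.022]
force: [-0.7, 0.6, -0.5]
finger_gap: 0.602
```

```bash
python3 arc.py 1 -0.11
```

```text
t42.30 [0.5628 0.2759 0.1637] R 0.0541 phi -0.730 hd 1.404 hd+pi/2-phi 0.563 q6 -1.17 F [-0.7  0.6 -0.5] gap 0.602
-1.93 1.26 |
```

Call:
jog_arm(commands=[[60,-0.3,1.0,-0.2,0.03],[60,-0.3,1.1,-0.2,0.03],[60,-0.3,1.1,-0.3,0],[60,0,0.3,-0.6,0],[60,0,0,-0.8,0],[60,0,0,-0.8,0],[60,0,0,-0.4,0],[60,0,0,-0.1,0]])

```text
t: 42.97
tcp_pos: [0.5527, 0.3133, 0.1261]
tool_rot: [0.051, 0.998, 0.027, 0.021]
force: [0.3, -1.1, 0.8]
finger_gap: 0.599
```

```bash
python3 arc.py 1 -0.11
```

```text
t42.97 [0.5527 0.3133 0.1261] R 0.0303 phi 0.044 hd 1.469 hd+pi/2-phi -0.146 q6 -1.17 F [ 0.3 -1.1  0.8] gap 0.599
0.12 -0.34 |
```

Call:
jog_arm(commands=[[60,0,-0.3,-0.7,0],[60,0,0,-0.8,0],[60,0,0,-0.8,0],[60,0,0,-0.6,0],[60,0,0,-0.3,0],[60,0,0,-0.1,0]], squeeze=35)

```text
t: 43.47
tcp_pos: [0.5527, 0.3087, 0.0886]
tool_rot: [0.052, 0.998, 0.027, 0.02]
force: [0.6, -0.0, -0.6]
finger_gap: 0.6
```

Call:
jog_arm(commands=[[30,0,0,-0.1,0],[0,0,0,-0.1,0],[0,0,0,-0.1,0],[0,0,0,-0.1,0],[0,0,0,-0.1,0],[0,0,0,-0.1,0]])

```text
t: 43.97
tcp_pos: [0.5541, 0.3114, 0.0854]
tool_rot: [0.053, 0.998, 0.03, 0.022]
force: [-1.4, -1.6, 5.0]
finger_gap: 0.123
```

```bash
python3 arc.py 16 -0.11
```

```text
t43.97 [0.5541 0.3114 0.0854] R 0.0316 phi -0.018 hd 1.465 hd+pi/2-phi -0.088 q6 -1.18 F [-1.4 -1.6  5. ] gap 0.123
-0.03 -0.35 | -0.06 -0.34 | -0.10 -0.33 | -0.14 -0.32 | -0.17 -0.30 | -0.20 -0.28 | -0.23 -0.26 | -0.26 -0.23 | -0.28 -0.20 | -0.30 -0.17 | -0.32 -0.13 | -0.33 -0.10 | -0.34 -0.06 | -0.35 -0.02 | -0.35 0.01 | -0.34 0.05 |
```

Call:
jog_arm(commands=[[0,-0.03,-0.34,-0.03,-0.11],[0,-0.06,-0.34,-0.03,-0.11],[0,-0.1,-0.33,-0.03,-0.11],[0,-0.14,-0.32,-0.03,-0.11],[0,-0.17,-0.3,-0.03,-0.11],[0,-0.2,-0.28,-0.03,-0.11],[0,-0.23,-0.26,-0.03,-0.11],[0,-0.26,-0.23,-0.03,-0.11]])

```text
t: 44.63
tcp_pos: [0.5407, 0.2884, 0.0854]
tool_rot: [0.489, 0.871, 0.018, 0.033]
force: [-1.4, 2.5, 2.5]
finger_gap: 0.124
```

Call:
jog_arm(commands=[[0,-0.28,-0.2,-0.03,-0.11],[0,-0.3,-0.17,-0.03,-0.11],[0,-0.32,-0.13,-0.03,-0.11],[0,-0.33,-0.1,-0.03,-0.11],[0,-0.34,-0.06,-0.03,-0.11],[0,-0.35,-0.02,-0.03,-0.11],[0,-0.35,0.01,-0.03,-0.11],[0,-0.34,0.05,-0.03,-0.11]])

```text
t: 45.3
tcp_pos: [0.5141, 0.2849, 0.0854]
tool_rot: [0.826, 0.563, 0.006, 0.039]
force: [-1.0, 1.5, 1.6]
finger_gap: 0.129
```

```bash
python3 arc.py 16 -0.11
```

```text
t45.30 [0.5141 0.2849 0.0854] R 0.0284 phi -1.870 hd -0.375 hd+pi/2-phi -0.076 q6 0.80 F [-1.   1.5  1.6] gap 0.129
-0.42 -0.18 | -0.31 0.15 | -0.29 0.19 | -0.27 0.22 | -0.24 0.25 | -0.21 0.27 | -0.18 0.29 | -0.15 0.31 | -0.11 0.33 | -0.08 0.34 | -0.04 0.34 | -0.00 0.35 | 0.04 0.34 | 0.07 0.34 | 0.11 0.33 | 0.15 0.31 |
```

Call:
jog_arm(commands=[[0,-0.36,0,-0.03,-0.11],[0,-0.32,0.13,-0.03,-0.11],[0,-0.29,0.19,-0.03,-0.11],[0,-0.27,0.22,-0.03,-0.11],[0,-0.24,0.25,-0.03,-0.11],[0,-0.21,0.27,-0.03,-0.11],[0,-0.18,0.29,-0.03,-0.11],[0,-0.15,0.31,-0.03,-0.11]])

```text
t: 45.97
tcp_pos: [0.4952, 0.3039, 0.0854]
tool_rot: [0.99, 0.138, -0.008, 0.039]
force: [0.5, 0.6, 1.3]
finger_gap: 0.124
```

Call:
jog_arm(commands=[[0,-0.11,0.33,-0.03,-0.11],[0,-0.08,0.34,-0.03,-0.11],[0,-0.04,0.34,-0.03,-0.11],[0,0,0.35,-0.03,-0.11],[0,0.04,0.34,-0.03,-0.11],[0,0.07,0.34,-0.03,-0.11],[0,0.11,0.33,-0.03,-0.11],[0,0,0,-0.03,0]])

```text
t: 46.63
tcp_pos: [0.4973, 0.3276, 0.0854]
tool_rot: [0.964, -0.262, -0.02, 0.034]
force: [-2.0, 0.3, 3.3]
finger_gap: 0.127
```

```bash
python3 arc.py 1 -0.11
```

```text
t46.63 [0.4973 0.3276 0.0854] R 0.0297 phi 2.586 hd -2.102 hd+pi/2-phi 0.024 q6 2.53 F [-2.   0.3  3.3] gap 0.127
0.04 0.38 |
```

Call:
jog_arm(commands=[[60,0,0,-0.1,0],[60,0,0,-0.1,0],[60,0,0,0,0],[60,0,0,1.5,0],[60,0,0,2,0],[60,0,0,2,0],[60,0,0,0,0.12],[60,0,0,-0.1,0.12]])

```text
t: 47.3
tcp_pos: [0.4965, 0.3257, 0.1369]
tool_rot: [0.99, -0.134, -0.016, 0.039]
force: [-0.4, 0.9, 0.5]
finger_gap: 0.604
```

Call:
jog_arm(commands=[[60,0,0,-0.1,0.12],[60,0,0,-0.1,0.12],[60,0,0,-0.1,0.12],[60,0,0,-0.1,0.12],[60,0,0,-0.1,0.12],[60,0,0,-0.1,0.12],[60,0,0,-0.1,0.12],[60,0,0,-0.1,0.12]])

```text
t: 47.97
tcp_pos: [0.4971, 0.3255, 0.1289]
tool_rot: [0.933, 0.357, 0.006, 0.041]
force: [0.0, 0.5, -0.6]
finger_gap: 0.601
```

Call:
jog_arm(commands=[[60,0,0,-0.1,0.12],[60,0,0,-0.1,0.12],[60,0,0,-0.1,0.12],[60,0,0,-0.1,0.12],[60,0,0,-0.1,0.12],[60,0,0,-0.1,0.12],[60,0,0,-0.1,0.12],[60,0,0,-0.1,0.12]])

```text
t: 48.63
tcp_pos: [0.4956, 0.3247, 0.119]
tool_rot: [0.647, 0.761, 0.024, 0.035]
force: [0.8, -0.5, 0.1]
finger_gap: 0.598
```

Call:
jog_arm(commands=[[60,0,0,-0.1,0.12],[60,0,0,-0.1,0.12],[60,0,0,-0.1,0.12],[60,0,0,-0.1,0.12],[60,0,0,-0.1,0.12],[60,0,0,-0.1,0.12],[60,0,0,-0.1,0.12]])

```text
t: 49.22
tcp_pos: [0.4942, 0.3236, 0.1105]
tool_rot: [0.264, 0.964, 0.036, 0.022]
force: [-0.6, 0.3, 0.0]
finger_gap: 0.601
```

```bash
python3 arc.py 1 -0.11
```

```text
t49.22 [0.4942 0.3236 0.1105] R 0.0306 phi 2.752 hd 1.036 hd+pi/2-phi -0.146 q6 -0.69 F [-0.6  0.3  0. ] gap 0.601
0.07 0.35 |
```

Call:
jog_arm(commands=[[60,0.2,0.35,0,0],[60,0,0,-0.6,0],[60,0,0,-0.7,0],[60,0,0,-0.6,0],[60,0,0,-0.2,0]])

```text
t: 49.63
tcp_pos: [0.4968, 0.3271, 0.0876]
tool_rot: [0.266, 0.963, 0.036, 0.023]
force: [0.6, 0.3, -1.0]
finger_gap: 0.596
```

Call:
jog_arm(commands=[[30,0,0,-0.1,0],[0,0,0,-0.1,0],[0,0,0,-0.1,0],[0,0,0,-0.1,0],[0,0,0,-0.1,0],[0,0,0,-0.1,0]])

```text
t: 50.13
tcp_pos: [0.4986, 0.3309, 0.0831]
tool_rot: [0.266, 0.963, 0.039, 0.025]
force: [-2.0, -3.4, 7.8]
finger_gap: 0.124
```

```bash
python3 arc.py 23 -0.11
```

```text
t50.13 [0.4986 0.3309 0.0831] R 0.0305 phi 2.472 hd 1.031 hd+pi/2-phi 0.130 q6 -0.68 F [-2.  -3.4  7.8] gap 0.124
0.15 0.32 | 0.26 0.23 | 0.28 0.20 | 0.30 0.17 | 0.32 0.14 | 0.33 0.10 | 0.34 0.06 | 0.35 0.03 | 0.35 -0.01 | 0.34 -0.05 | 0.34 -0.09 | 0.32 -0.12 | 0.31 -0.16 | 0.29 -0.19 | 0.27 -0.22 | 0.24 -0.25 | 0.21 -0.27 | 0.18 -0.30 | 0.15 -0.31 | 0.11 -0.33 | 0.07 -0.34 | 0.04 -0.34 | -0.00 -0.35 |
```

Call:
jog_arm(commands=[[0,0.22,0.27,-0.03,-0.11],[0,0.26,0.23,-0.03,-0.11],[0,0.28,0.2,-0.03,-0.11],[0,0.3,0.17,-0.03,-0.11],[0,0.32,0.14,-0.03,-0.11],[0,0.33,0.1,-0.03,-0.11],[0,0.34,0.06,-0.03,-0.11],[0,0.35,0.03,-0.03,-0.11]])

```text
t: 50.8
tcp_pos: [0.522, 0.3441, 0.0832]
tool_rot: [0.666, 0.745, 0.025, 0.04]
force: [-0.8, 0.1, 1.6]
finger_gap: 0.129
```

Call:
jog_arm(commands=[[0,0.35,-0.01,-0.03,-0.11],[0,0.34,-0.05,-0.03,-0.11],[0,0.34,-0.09,-0.03,-0.11],[0,0.32,-0.12,-0.03,-0.11],[0,0.31,-0.16,-0.03,-0.11],[0,0.29,-0.19,-0.03,-0.11],[0,0.27,-0.22,-0.03,-0.11],[0,0.24,-0.25,-0.03,-0.11]])

```text
t: 51.47
tcp_pos: [0.547, 0.3333, 0.0832]
tool_rot: [0.928, 0.37, 0.004, 0.048]
force: [-0.6, 0.0, 1.4]
finger_gap: 0.127
```

```bash
python3 arc.py 6 -0.11
```

```text
t51.47 [0.547  0.3333 0.0832] R 0.0325 phi 0.716 hd -0.811 hd+pi/2-phi 0.043 q6 1.31 F [-0.6  0.   1.4] gap 0.127
0.14 -0.34 | 0.18 -0.30 | 0.15 -0.31 | 0.11 -0.33 | 0.08 -0.34 | 0.04 -0.34 |
```

Call:
jog_arm(commands=[[0,0.18,-0.3,-0.03,-0.11],[0,0.17,-0.3,-0.03,-0.11],[0,0.15,-0.31,-0.03,-0.11],[0,0.11,-0.33,-0.03,-0.11],[0,0.08,-0.34,-0.03,-0.11],[0,0.04,-0.34,-0.03,-0.11],[0,0,-0.15,-0.03,-0.05],[0,0,0,-0.03,0]])

```text
t: 52.13
tcp_pos: [0.5542, 0.3119, 0.0832]
tool_rot: [0.999, 0.005, -0.014, 0.047]
force: [-1.5, 0.7, 1.5]
finger_gap: 0.127
```

```bash
python3 arc.py 1 -0.11
```

```text
t52.13 [0.5542 0.3119 0.0832] R 0.0317 phi -0.003 hd -1.561 hd+pi/2-phi 0.012 q6 1.99 F [-1.5  0.7  1.5] gap 0.127
-0.04 -0.35 |
```

Call:
jog_arm(commands=[[60,0,0,-0.1,0],[60,0,0,-0.1,0],[60,0,0,0,0],[60,0,0,1.5,0],[60,0,0,3,0],[60,0,0,4,0],[60,0,0,4,0],[60,0,0,3,0]])

```text
t: 52.8
tcp_pos: [0.5458, 0.3083, 0.2295]
tool_rot: [0.998, 0.009, -0.025, 0.053]
force: [0.5, 0.5, -0.2]
finger_gap: 0.6
```

Call:
jog_arm(commands=[[60,-1,2,0.5,0],[60,-2,2,0,0],[60,-2,2,0,0],[60,-2,2,0,0],[60,-2,2,0,0],[60,-2,2,0,0],[60,-1,1,-0.1,0],[60,0,0,-0.1,0]])

```text
t: 53.47
tcp_pos: [0.4269, 0.4433, 0.2441]
tool_rot: [0.999, 0.01, -0.014, 0.049]
force: [-0.6, -0.6, 0.1]
finger_gap: 0.597
```

```bash
python3 st.py; python3 tray.py;python3 - <<'E'
from h import *
s=snapshot('side')
for n in ['beaker','buffer','jar']: print(n,[(np.round(a['centre'],4).tolist(),round(a['score'],2)) for a in models.pinpoint(s,n)[:2]])
a=cv2.imread('pics/top_last.png')[160:300,140:500];b=cv2.imread('pics/side_last.png')[110:370,150:450]
cv2.imwrite('pics/f1.png',cv2.resize(a,None,fx=2.2,fy=2.2,interpolation=cv2.INTER_CUBIC))
cv2.imwrite('pics/f2.png',cv2.resize(b,None,fx=2.3,fy=2.3,interpolation=cv2.INTER_CUBIC))
E
```

```text
t53.47 [0.4269 0.4433 0.2441] hd -1.551 q6 2.22 F [-0.6 -0.6  0.1] [ 0.07  0.03 -0.03] gap 0.597
side tray [([0.5439, -0.2833, -0.003], 0.71)]
side cell1 [([0.5102, -0.298, 0.0042], 0.71), ([0.5844, -0.2563, 0.005], 0.6), ([0.5905, -0.3266, 0.0076], 0.43), ([0.5257, 0.3135, 0.1088], 0.22)]
top tray [([0.5434, -0.2863, 0.0004], 0.88), ([0.5879, -0.2568, 0.0354], 0.52)]
top cell1 [([0.5827, -0.2581, 0.0065], 0.72), ([0.497, 0.1633, 0.0095], 0.61), ([0.5911, -0.3198, 0.0001], 0.5), ([0.5428, -0.2852, 0.0026], 0.48)]
beaker []
buffer [([0.7455, 0.0229, -0.0046], 0.88)]
jar [([0.658, 0.4494, 0.0021], 0.78), ([0.5107, -0.3007, 0.0038], 0.45)]
```

View pics/f1.png

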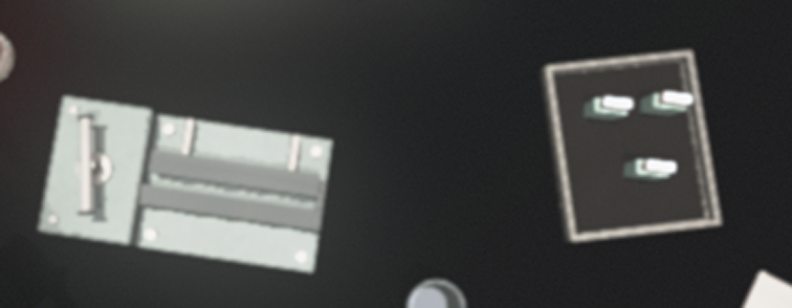

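View pics/f2.png

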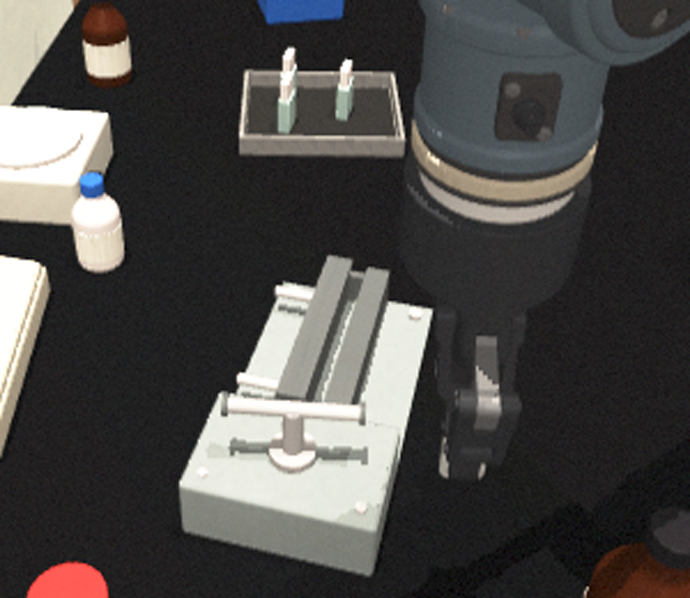

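```bash
python3 - <<'E'
from h import *
s=snapshot('side')
a,b=[atz(s,p,.108) for p in((246.5,283.9),(308.3,290))];d=a-b;t=np.arctan2(d[1],d[0])+.165;print('tbar',t,(a+b)/2)
t2=snapshot('top');print(models.pinpoint(t2,'beaker')[:1])
print(workorder.sign_off() if t<.4 else 'no')
E
```

```text
tbar 0.14034609458476638 [0.52373825 0.31304397 0.108     ]
[{'centre': [0.3696, -0.0516, 0.002], 'score': 0.79}]
the job is handed in; nothing more can be done
None
```

The job is done and handed in at about 54 s on the robot's clock.

- **Opening the clamp:** I turned the T-handle anticlockwise to about 6.3 rad with two grips on one bar end. The picture after release showed the jaw backed off.
- **Moving the cells:** Three cells were there; the slot at y = −69 mm was empty. I gripped each by its stopper at 24 N, lifted it out and stood it in the tray.
- **Closing the clamp:** I turned the handle back clockwise. The last side view puts it at about 0.14 rad, below the 0.5 rad limit for shut.

**Last checks:**
- All three cells are standing in the tray and the gap is empty.
- The tray has not moved.
- The buffer bottle, jar and beaker are where they started, to within the detector's error. It missed the beaker in the side view but found it in place in the top view.
- The gripper was clear of everything, with wrist force near 0.

**What went less well:** The tool tilted by up to about 6° while jogging, and once a finger pressed on the clamp's lip with 10 N. I corrected that before gripping. The networks missed cells now and then, so I relied on the pictures to confirm them.

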